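# Gauge the electrode gap of a test cell with the gap key

## Task

Take the orange-handled gap key out of its black stand and, with its blade in the slot of the brass screw on the electrode cell, turn the screw clockwise to its stop, which closes the two electrode plates. Then slide the blade gently down between the plates, where it drags snugly, until the orange line across the blade is level with the top edges of the plates, and finish while still holding the key there, upright. Touch the cell with nothing but the key, never force it, and leave the other things on the bench where they stand.

Things in the scene. Friction and masses are not known exactly. Their poses are not given: they have to be found in the camera images.
- key: gap key, loose, 80 g, 104 mm tall, standing upright in the stand's slot, tip 10 mm above the bench. Origin: centre of the blade's lower end (the tip); z up along the key. Steel blade 18 mm wide (its x), 5 mm thick (its y), z = 0 to 60 mm; orange handle above it. Half a turn about z makes no difference.
- key_handle (a point): middle of the key's orange handle block, 82 mm above the tip; the block is 40 mm (key's x) by 12 mm (key's y, the way to grip it) by 44 mm tall, from 60 to 104 mm above the tip.
- key_line (a point): the orange line across the blade, 30 mm above the tip; hidden in the stand's slot at the start.
- stand: black block 85 x 55 x 45 mm, fixed, origin under its centre. The slot for the key, 20 x 7 mm, long side along the block's x, is in the middle of its top, 35 mm deep; the key is drawn straight up out of it.
- cell: electrode cell, fixed: grey base 80 mm (x) by 170 mm (y) by 12 mm thick, origin under its centre, z up. Two upright electrode plates, copper and steel, face each other across y = -45 mm, the highest part (75 mm above the bench). A white housing with the brass screw on top is at x = 0, y = +50 mm.
- gap_mouth (a point): fixed on the cell at x = 0, y = -45 mm, 75 mm above the bench, axes as the cell's: middle of the gap between the closed plates, level with their top edges. The blade's width goes along x. The top 10 mm of both plates flare out by 30 degrees (6 mm each) as a lead-in; below that they are straight down to 55 mm below this point, the gap being clear underneath.
- copper_plate (a point): top edge level of the copper plate, middle of its 44 mm width, on its gap face (-y side of the gap); axes as the cell's. The screw does not move it. Both plates are on springs: 1.5 N preload and 1.5 N per mm, giving way up to 6 mm outwards, so the 5 mm blade spreads them and is pinched by about 4 N from each.
- steel_plate (a point): the same point of the steel plate (+y side of the gap). The screw brings it towards the copper plate: the gap is 10 mm wide with the screw at 0 and 1.5 mm with the screw at its stop, less than the blade's thickness.
- slot_mouth (a point): centre of the slot in the brass screw's head, level with the head's top, 58 mm above the bench; turns with the screw. x runs along the slot, z up. The slot is 23 mm long, 9 mm wide, 8 mm deep, ends and floor closed, so the key has about 0.2 rad of play either way in it. The head is 34 by 30 mm on a round collar of 48 mm.
- adjuster (a joint): turn of the brass screw in rad: 0 to 1.4, growing clockwise seen from above, with a stop at each end; starts between 0 and 0.3. At 0 the slot lies 0.7 rad anticlockwise (from above) of the cell's x, at 1.4 it lies 0.7 rad clockwise of it. Friction 0.08 N m; it stays where it is left.
- dropper_white: bystander, to be left alone: small white dropper bottle with a white cap, 32 mm across, 85 mm tall; origin at the centre of its underside
- dropper_blue: bystander, to be left alone: small white dropper bottle with a blue cap, 32 mm across, 85 mm tall; origin at the centre of its underside
- reagent: bystander, to be left alone: plain white reagent bottle, 52 mm across, 130 mm tall; origin at the centre of its underside
- sample_jar: bystander, to be left alone: clear sample jar with a white lid, 56 mm across, 75 mm tall; origin at the centre of its underside
- blue_cap: bystander, to be left alone: loose blue screw cap lying on the bench, 28 mm across, 18 mm tall; origin at the centre of its underside
- beaker: bystander, to be left alone: glass beaker, 68 mm across, 85 mm tall; origin at the centre of its underside
- dish: bystander, to be left alone: shallow glass dish, 90 mm across, 15 mm tall; origin at the centre of its underside
Things that resemble listed ones, but are neither listed nor needed, are in the scene too. There is more than one size of the cell; the one meant has the size given above.

How it is judged:
On the way, in this order (a step that is already met when the one before it is completed fails the run):
1. the key is held clear of its stand (contact force between the fingers and key above 2 N and height (world z) of key above 0.05 m), for 0.1 s.
2. the brass screw is turned clockwise to within 0.15 rad of its stop, with the key's blade in its slot (contact force between the fingers and key above 2 N and value of joint adjuster above 1.25 rad and distance between key and slot_mouth below 0.013 m), for 0.1 s.
At the end, for the whole second after the job is handed in: the key is gripped (over 2 N) and still, upright within 0.15 rad and in line with the plates within 0.2 rad, its blade pinched between the plates (over 1.5 N), its orange line within 6 mm of the plates' top edges and within 12 mm of the middle of their width; the screw is within 0.2 rad of its stop (contact force between the fingers and key above 2 N and value of joint adjuster above 1.2 rad and z of key in the frame of gap_mouth between -0.036 and -0.024 m and x of key in the frame of gap_mouth between -0.012 and 0.012 m and y of key in the frame of gap_mouth between -0.006 and 0.006 m and angle between key's own z axis and vertical below 0.15 rad and angle between the x axis of key and the x axis of gap_mouth, either way round below 0.2 rad and contact force between key and cell above 1.5 N and linear speed of key below 0.01 m/s); the arm keeps its last pose, push and grip.
It fails at once if the robot itself touches the cell (over 2 N) (contact force between any of the fingers, the arm and cell above 2 N).
It fails at once if the key is forced against the cell (over 40 N) (contact force between key and cell above 40 N).
It fails at once if a bystander is moved by more than 30 mm or tipped over (distance of any of dropper_white, dropper_blue, reagent, sample_jar, blue_cap, beaker, dish from where it was at the start of the episode above 0.03 m or angle between any of dropper_white, dropper_blue, reagent, sample_jar, blue_cap, beaker, dish's own z axis and vertical above 0.5 rad).
It also fails if it takes over 51 s, if anything falls off the work surface, if the arm or the gripper's body presses on something with over 40 N, if the wrist force passes 120 N, or if a joint passes its speed limit or range.

## Robot

A 7-joint arm with a two-finger parallel gripper is mounted at the origin on the work surface. World frame = base frame: x ahead of the robot, y to its left, z up, the work surface at z = 0. Lengths are in m, angles in rad, forces in N, time in s.
With the tool pointing down it reaches from about 0.4 to 0.875 m from the base axis. Payload 6.5 kg.
Tool frame: the origin (TCP) lies midway between the tips of the shut fingers; the grasp point (between the pads) lies 19 mm behind it; z points along the fingers, y is the direction in which the jaws open and shut (so a half turn about z gives the same grasp; the last joint's range is limited). The gripper opens to 88 mm and grips with 3 to 60 N. Pads are 18 mm wide; open, the fingers measure 123 mm over their backs; the gripper's body (75 mm by 187 mm) begins 45 mm behind the grasp point.
Start: joints at [1.087, 0.536, -0.004, 1.538, 0.003, 1.067, -0.071], TCP at [0.264, -0.594, 0.199] pointing down, gripper open.
Joint ranges: [-2.7, 2.7], [-0.37, 2.16], [-1.27, 1.26], [0.24, 2.4], [-1.31, 4.45], [0.19, 1.91], [-2.76, 2.76]. Speed limits (rad/s): [2.39, 2.39, 3.14, 3.14, 3.14, 3.14, 3.14].

## Interface

Orientations are given as a rotation vector (axis times angle).
In Python, from workcell import get_obs, camera, calibration, job_done gives the robot as it stands. The module is installed in compiled form; this text tells all that it offers.
- The arm moves only by the tool servo_tool, never from a script. Its argument "steps" is a list of rows, each a list of 7 numbers: the shift along the tool's x, y, z in units of 40 mm (1.0 is 40 mm), then the turn, a rotation vector about the tool's x, y, z in units of 90 degrees (1.0 is 90 degrees), then the opening, from 0 (shut) to 1 (fully open). A call has 1 to 8 rows; each row shifts and turns the commanded pose from where the row before left it, along the tool's axes as they then stand; what a row does not reach is not made up. A row lasts 1/12 s, in which the tool goes at most 41.7 mm and 7.16 degrees, less where a joint would pass 70% of its speed; a pose out of reach is approached as far as the arm can. A call with a number of a shift or a turn outside -1 to 1 is refused whole. A call with a gripper value outside its range is refused whole. The fingers move at their own pace and stop on an object; "newtons" is the grip in N (left out, the last holds). Time passes only in rows, so rows that do not move let the fingers close. It gives the time, the measured TCP pose, the force and the opening at its end, in the units of the state.
- get_obs(): the state, without advancing time (a new reading comes with each control period).
- camera(name): name is "scene" or "top" or "wrist"; returns (picture, depth): 384x512x3 uint8, blue, green, red; 384x512 float32, m along the optical axis (not along the pixel's ray), 0 where there is no reading.
- calibration(name): a dict with "fx", "fy", "cx", "cy" (pixels), "rvec" (rotation vector, rad) and "tvec" (3), from world to camera coordinates, as OpenCV has them; the wrist camera has in their place "T_tool_cam" (4x4, takes a point from camera to tool coordinates, whose origin is the TCP and whose axes are the flange's). Camera axes: x right, y down, z forward; pixel columns grow to the right and rows downward; lengths in m; the calibration is good to about 2 mm. The wrist camera is an equidistant fisheye: a pixel r from the principal point sees the ray r / f radians off the axis. A picture is of the moment at which its call begins: read the wrist's pose just before it. calibration takes no time and is no camera call.
- job_done(): hands the job in, once; it reports no verdict.
The state is a dict: "time": time; "joints": joint angles; "joint_velocities": joint speeds; "joint_torque": joint torques, N m; "tcp_pos": TCP position; "tcp_rot": TCP orientation; "contact_force": force on the tool from outside, world axes, zero at the start; "wrist_torque": the same for the moment, N m; "opening": finger opening in m.
Only numpy, scipy, OpenCV 4.12 (cv2) and the standard library are available. Lean on these libraries where they do the work, as an engineer would, in place of code of your own. Each camera call takes 0.05 s, during which the arm holds its last target.

## Working session

There is one attempt and no reset: what is moved stays moved. The work goes in short steps, Python scripts to look and compute and a tool call to move; the robot and the scene stay as the last step left them, time stands still between calls to the robot, and variables do not carry over. Pictures are saved under pics/ and viewed, and the job is handed in when it is done.

Besides the shell and the picture viewer there is one more tool, called after ">>>" as name([rows], argument=value, ...), one row to a line, values as JSON. servo_tool: Moves the arm, as the interface text tells. Shifts and turns lie within -1 to 1; 1 stands for 40 mm of shift or 90 degrees of turn. Its arguments: {"type":"object","properties":{"steps":{"type":"array","items":{"type":"array","items":{"type":"number","minimum":-1,"maximum":1}}},"newtons":{"type":"number"}},"required":["steps"]}

```bash
mkdir -p pics; ls; python3 - <<'E'
from workcell import *
import cv2,numpy as np
o=get_obs();print(o)
for n in ["scene","top","wrist"]:
    p,d=camera(n);cv2.imwrite(f"pics/{n}0.png",p);np.save(f"{n}0.npy",d);print(n,calibration(n))
E
```

```text
pics
{'time': 0.0, 'joints': array([ 1.08678524,  0.53717858, -0.00444044,  1.53885507,  0.00260421,
        1.06729254, -0.07120604]), 'joint_velocities': array([ 7.06887669e-04,  6.63113226e-04, -8.84283704e-05,  1.86519474e-04,
        3.80319034e-04, -3.38971454e-04, -9.59164116e-04]), 'joint_torque': array([-6.44169395e-04, -5.70993733e+01,  9.91317183e-01, -2.51605099e+01,
       -5.60797553e-02,  1.80427695e-02,  1.62091137e-04]), 'tcp_pos': array([ 0.26344929, -0.59347592,  0.19823811]), 'tcp_rot': array([-3.07164442e+00, -6.51295577e-01,  7.59991657e-04]), 'contact_force': array([-1.08066806, -0.30304066,  0.26369125]), 'wrist_torque': array([-0.00187104,  0.06388831,  0.00428744]), 'opening': 0.08773495836595407}
scene {'fx': 407.63424655277345, 'fy': 407.63424655277345, 'cx': 254.59971302834742, 'cy': 191.51245308402153, 'rvec': array([ 1.19391577,  2.3343021 , -0.9597163 ]), 'tvec': array([ 0.32262171, -0.24636999,  1.34151111])}
top {'fx': 469.67316447556084, 'fy': 469.67316447556084, 'cx': 258.5432899058263, 'cy': 194.19724441669746, 'rvec': array([ 2.11930651, -2.16414912,  0.1757381 ]), 'tvec': array([0.01613585, 0.54672501, 1.37597843])}
wrist {'fx': 297.3186396354542, 'fy': 297.3186396354542, 'cx': 253.5725373736242, 'cy': 194.02423575622626, 'T_tool_cam': array([[-2.89483187e-04, -9.46422815e-01, -3.22929979e-01,
         8.41872350e-02],
       [ 9.99999253e-01, -6.57464001e-04,  1.03042759e-03,
         3.03430493e-04],
       [-1.18753501e-03, -3.22929440e-01,  9.46422298e-01,
        -1.85900805e-01],
       [ 0.00000000e+00,  0.00000000e+00,  0.00000000e+00,
         1.00000000e+00]])}
```

View pics/top0.png

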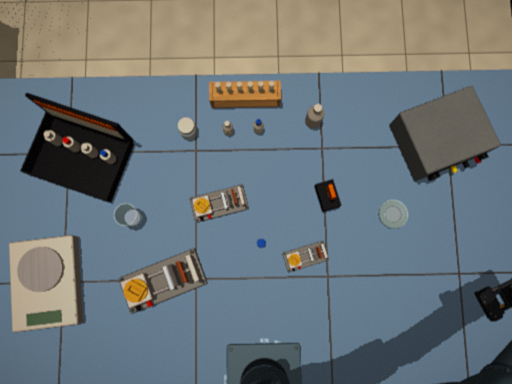

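View pics/scene0.png

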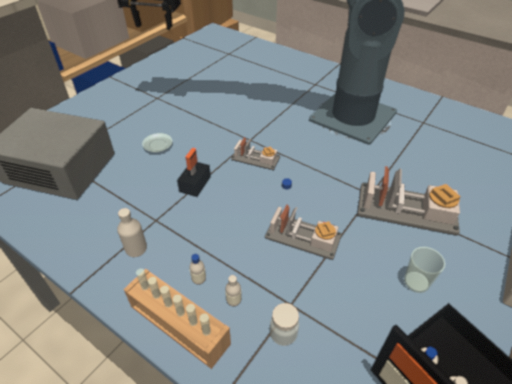

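View pics/wrist0.png

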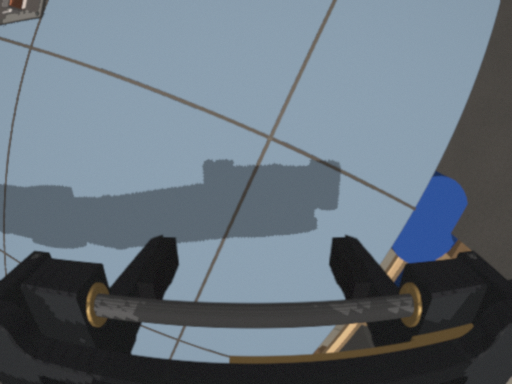

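The top view shows three cells, at about (162,280), (220,203) and (305,257), and the stand with the key at (328,194). I'll measure their sizes to pick the right cell.

```bash
cat > h.py <<'E'
from workcell import *
import cv2,numpy as np
from scipy.spatial.transform import Rotation as R
def ray(name,u,v):
    c=calibration(name);Rm=cv2.Rodrigues(c['rvec'])[0];t=c['tvec']
    return Rm,t,np.array([(u-c['cx'])/c['fx'],(v-c['cy'])/c['fy'],1])
def at_z(name,u,v,z):
    Rm,t,r=ray(name,u,v);o=-Rm.T@t;d=Rm.T@r;return o+d*(z-o[2])/d[2]
def dep(name,u,v,D):
    Rm,t,r=ray(name,u,v);return Rm.T@(r*D[int(round(v)),int(round(u))]-t)
def proj(name,P):
    c=calibration(name);K=np.array([[c['fx'],0,c['cx']],[0,c['fy'],c['cy']],[0,0,1]])
    return cv2.projectPoints(np.array(P,float).reshape(-1,3),c['rvec'],c['tvec'],K,None)[0].reshape(-1,2)
def wproj(P,pos,rot):
    c=calibration('wrist');T=np.eye(4);T[:3,:3]=R.from_rotvec(rot).as_matrix();T[:3,3]=pos
    M=np.linalg.inv(T@c['T_tool_cam']);p=np.array(P,float).reshape(-1,3)@M[:3,:3].T+M[:3,3]
    n=np.linalg.norm(p[:,:2],axis=1);th=np.arctan2(n,p[:,2]);s=c['fx']*th/n
    return np.c_[p[:,0]*s+c['cx'],p[:,1]*s+c['cy']]
def wray(u,v,pos,rot):
    c=calibration('wrist');T=np.eye(4);T[:3,:3]=R.from_rotvec(rot).as_matrix();T[:3,3]=pos
    M=T@c['T_tool_cam'];d=np.array([u-c['cx'],v-c['cy']]);r=np.linalg.norm(d);th=r/c['fx']
    q=np.r_[d/r*np.sin(th),np.cos(th)] ;return M[:3,3],M[:3,:3]@q
def wat_z(u,v,z,pos,rot):
    o,d=wray(u,v,pos,rot);return o+d*(z-o[2])/d[2]
E
python3 - <<'E'
from h import *
p=cv2.imread('pics/top0.png')
c=p[160:320,110:350];cv2.imwrite('pics/topc.png',cv2.resize(c,(800,533),interpolation=cv2.INTER_CUBIC))
p=cv2.imread('pics/scene0.png')
c=p[120:270,170:345];cv2.imwrite('pics/scenec.png',cv2.resize(c,(700,600),interpolation=cv2.INTER_CUBIC))
E
```

```text
(no output)
```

View pics/topc.png

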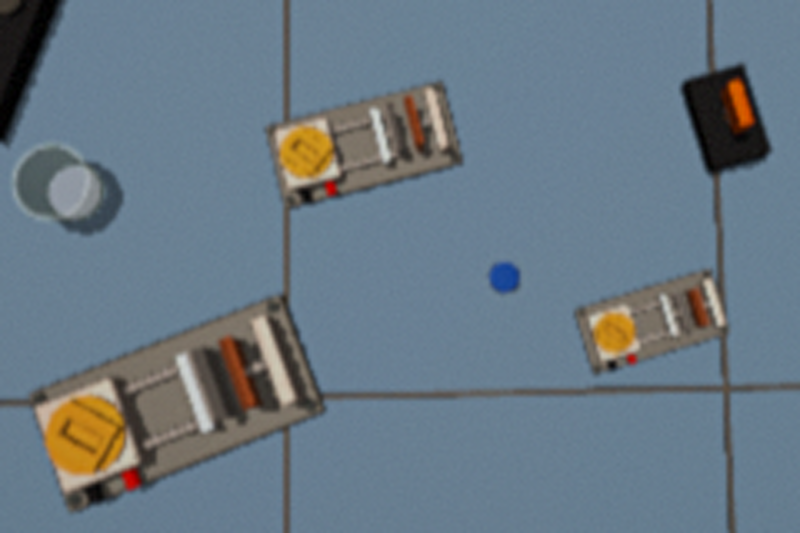

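View pics/scenec.png

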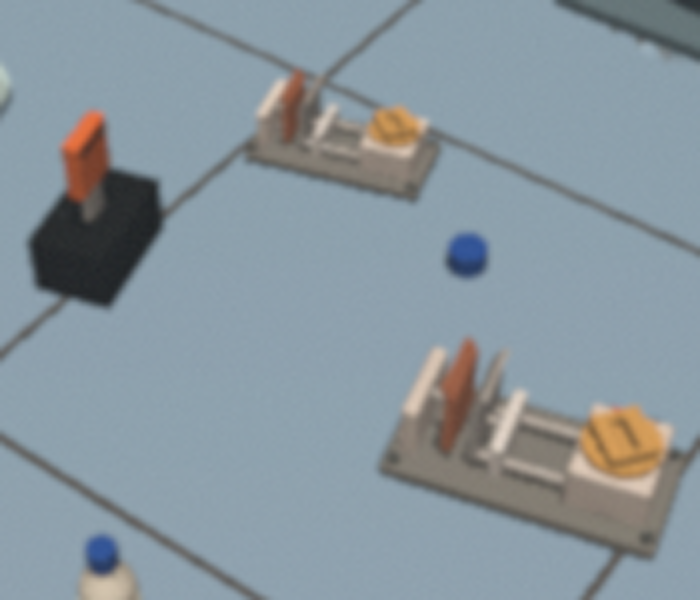

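The crop shows the middle cell's base corners at (268,127), (440,85), (462,162) and (291,207). The key handle is at about (739,105) and the stand corners are at (683,86), (742,66), (770,150) and (712,172).

```bash
python3 - <<'E'
from h import *
f=lambda q:(110+(q[0]+.5)/3.3333-.5,160+(q[1]+.5)/3.3333-.5)
for n,qs,z in [('mid',[(268,127),(440,85),(462,162),(291,207)],.012),('big',[(32,395),(282,297),(324,407),(76,512)],.012),('small',[(575,312),(707,270),(726,327),(597,373)],.012),('stand',[(683,86),(742,66),(770,150),(712,172)],.045)]:
    P=np.array([at_z('top',*f(q),z)for q in qs]);print(n,P.mean(0).round(4),[np.linalg.norm(P[i]-P[(i+1)%4]).round(4) for i in range(4)])
    e=P[1]-P[0]+P[2]-P[3];print('  dir(long or first)',np.degrees(np.arctan2(e[1],e[0])), [tuple(np.round(f(q),1)) for q in qs])
for n,q,z in [('screw',(306,152),.058),('handle',(739,104),.094)]:
    print(n,at_z('top',*f(q),z))
E
```

```text
mid [0.5265 0.1259 0.012 ] [np.float64(0.1637), np.float64(0.075), np.float64(0.1622), np.float64(0.0777)]
  dir(long or first) -76.77696657481354 [(np.float64(190.1), np.float64(197.8)), (np.float64(241.7), np.float64(185.2)), (np.float64(248.3), np.float64(208.3)), (np.float64(197.0), np.float64(221.8))]
big [0.2964 0.2954 0.012 ] [np.float64(0.2396), np.float64(0.1062), np.float64(0.2375), np.float64(0.1115)]
  dir(long or first) -69.1053451447406 [(np.float64(119.3), np.float64(278.2)), (np.float64(194.3), np.float64(248.8)), (np.float64(206.9), np.float64(281.8)), (np.float64(132.5), np.float64(313.3))]
small [ 0.3604 -0.1323  0.012 ] [np.float64(0.1267), np.float64(0.054), np.float64(0.1246), np.float64(0.058)]
  dir(long or first) -72.82265353329022 [(np.float64(282.2), np.float64(253.3)), (np.float64(321.8), np.float64(240.7)), (np.float64(327.5), np.float64(257.8)), (np.float64(288.8), np.float64(271.6))]
stand [ 0.5395 -0.2039  0.045 ] [np.float64(0.0572), np.float64(0.0806), np.float64(0.0565), np.float64(0.0824)]
  dir(long or first) -71.38810937809953 [(np.float64(314.6), np.float64(185.5)), (np.float64(332.3), np.float64(179.5)), (np.float64(340.7), np.float64(204.7)), (np.float64(323.3), np.float64(211.3))]
screw [0.51478015 0.17544737 0.058     ]
handle [ 0.5443726  -0.20751656  0.094     ]
```

The middle cell (164 x 76 mm measured) is the right one. Its x axis is at about 13° and the screw is at about (0.515, 0.175). Next I'll move towards the key to view it with the wrist camera.

>>> servo_tool([
  [0.69,-0.5,0,0,0,0,1],
  [0.69,-0.5,0,0,0,0,1],
  [0.69,-0.5,0,0,0,0,1],
  [0.69,-0.5,0,0,0,0,1],
  [0.69,-0.5,0,0,0,0,1],
  [0.69,-0.5,0,0,0,0,1],
])

```text
time: 0.65
tcp_pos: [0.3668, -0.4156, 0.199]
tcp_rot: [-3.073, -0.651, 0.0]
contact_force: [0.1, -0.1, 1.1]
opening: 0.088
```

>>> servo_tool([
  [0.69,-0.5,0,0,0,0,1],
  [0.69,-0.5,0,0,0,0,1],
  [0.69,-0.5,0,0,0,0,1],
  [0.69,-0.5,0,0,0,0,1],
  [0.2,-0.1,0,0,0,0,1],
  [0,0,0,0,0,0,1],
  [0,0,0,0,0,0,1],
])

```text
time: 1.23
tcp_pos: [0.4401, -0.293, 0.199]
tcp_rot: [3.073, 0.652, -0.001]
contact_force: [-0.8, 0.2, -0.6]
opening: 0.0883
```

```bash
cat > snap.py <<'E'
import sys
from h import *
o=get_obs();p,d=camera('wrist');n=sys.argv[1]
cv2.imwrite(f'pics/{n}.png',p);np.savez(n+'.npz',d=d,pos=o['tcp_pos'],rot=o['tcp_rot'])
print(o['time'],o['tcp_pos'],o['tcp_rot'],o['contact_force'],o['opening'])
E
python3 snap.py w1
```

```text
1.2333 [ 0.44010893 -0.29299118  0.19896941] [ 3.07283100e+00  6.52050253e-01 -1.14447136e-03] [-0.84458871  0.24676569 -0.58016367] 0.08832879042836028
```

View pics/w1.png

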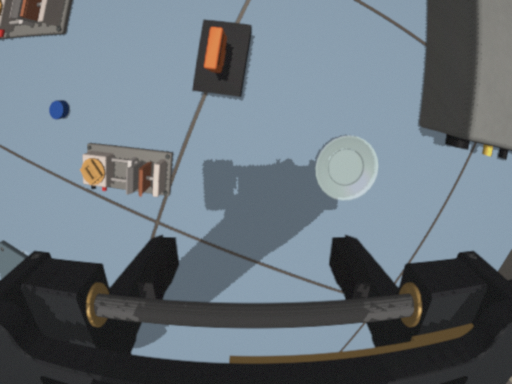

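The key handle is at (215,50) with the stand around it. I'll move closer.

>>> servo_tool([
  [0.7,-0.45,0,0,0,0,1],
  [0.7,-0.45,0,0,0,0,1],
  [0,0,0,0,0,0,1],
  [0,0,0,0,0,0,1],
])

```text
time: 1.62
tcp_pos: [0.4771, -0.237, 0.199]
tcp_rot: [-3.073, -0.653, 0.0]
contact_force: [-0.1, -0.7, -0.3]
opening: 0.0879
```

```bash
python3 snap.py w2; python3 - <<'E'
import cv2
p=cv2.imread('pics/w2.png');cv2.imwrite('pics/w2c.png',cv2.resize(p[20:200,140:360],(733,600),interpolation=cv2.INTER_CUBIC))
E
```

```text
1.6167 [ 0.47710617 -0.23702131  0.198964  ] [-3.07302164e+00 -6.52677784e-01  4.26098205e-04] [-0.08410494 -0.68576753 -0.32313921] 0.08788477589586635
```

View pics/w2c.png

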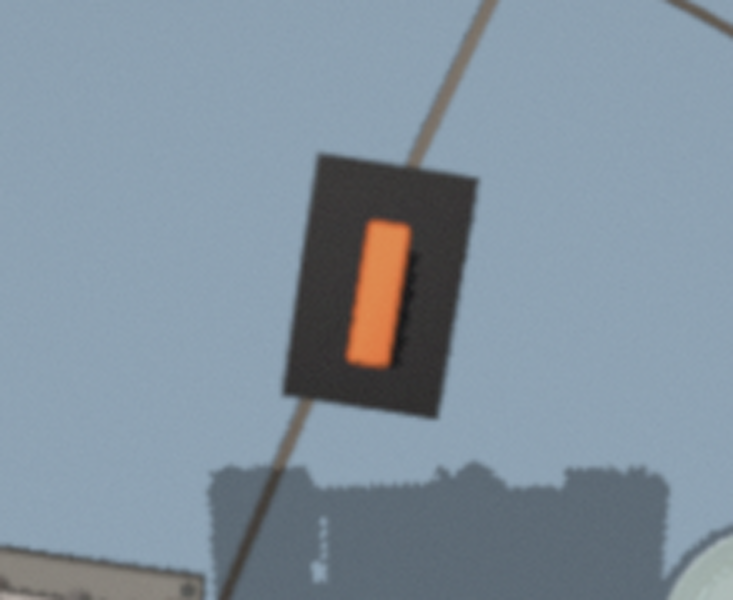

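Handle-top corners in the crop are (368,220), (411,225), (391,368) and (346,362). Stand-top corners are (318,154), (478,179), (437,418) and (284,395).

```bash
python3 - <<'E'
from h import *
z=np.load('w2.npz');f=lambda q:(140+(q[0]+.5)/3.332-.5,20+(q[1]+.5)/3.332-.5)
for n,qs,h in [('handle',[(368,220),(411,225),(391,368),(346,362)],.114),('stand',[(318,154),(478,179),(437,418),(284,395)],.045)]:
    P=np.array([wat_z(*f(q),h,z['pos'],z['rot']) for q in qs])
    e=P[0]+P[1]-P[2]-P[3];g=P[1]+P[2]-P[0]-P[3]
    print(n,P.mean(0),[np.linalg.norm(P[i]-P[(i+1)%4]).round(4) for i in range(4)],np.degrees(np.arctan2(e[1],e[0])),90+np.degrees(np.arctan2(g[1],g[0])))
d=z['d'];u,v=f((378,295));o,r=wray(u,v,z['pos'],z['rot']);c=calibration('wrist')
from numpy.linalg import norm
th=np.hypot(u-c['cx'],v-c['cy'])/c['fx'];D=d[int(v),int(u)];print('depth pt',o+r*D/np.cos(th))
M=R.from_rotvec(z['rot']).as_matrix();print(M[:,0],np.degrees(np.arctan2(M[1,0],M[0,0])))
E
```

```text
handle [ 0.54452583 -0.20750219  0.114     ] [np.float64(0.0116), np.float64(0.0396), np.float64(0.0124), np.float64(0.0394)] 15.698732763739327 16.72332082971802
stand [ 0.54446285 -0.20762659  0.045     ] [np.float64(0.0543), np.float64(0.084), np.float64(0.0536), np.float64(0.084)] 15.213628151566935 15.10899343804077
depth pt [ 0.54415979 -0.2073979   0.11426063]
[ 9.13675341e-01  4.06444711e-01 -2.60256196e-04] 23.981692748402455
```

>>> servo_tool([
  [0.92,0.01,0,0,0,0,1],
  [0.92,0,0,0,0,0,1],
  [0,0,0,0,0,0.048,1],
  [0,0,0,0,0,0.048,1],
  [0,0,0,0,0,0,1],
  [0,0,0,0,0,0,1],
  [0,0,0,0,0,0,1],
])

```text
time: 2.25
tcp_pos: [0.5436, -0.2091, 0.1991]
tcp_rot: [3.113, 0.417, -0.001]
contact_force: [-0.2, -0.1, 0.4]
opening: 0.0883
```

```bash
cat > st.py <<'E'
from h import *
import sys
# usage: st.py x y z yaw  -> offset in tool axes/units
o=get_obs();M=R.from_rotvec(o['tcp_rot']).as_matrix();yaw=np.degrees(np.arctan2(M[1,0],M[0,0]))
print('t',o['time'],'pos',o['tcp_pos'].round(4),'yaw',yaw.round(2),'tilt z',M[:,2].round(4),'F',o['contact_force'].round(2),'T',o['wrist_torque'].round(3),'open',round(o['opening'],4),'j',o['joints'].round(2))
if len(sys.argv)>1:
    t=np.array([float(a) for a in sys.argv[1:5]]);print('shift units',(M.T@(t[:3]-o['tcp_pos'])/.04).round(3),'turnz units',round(-(t[3]-yaw)/90,4))
E
python3 st.py 0.5445 -0.2075 0.075 15.3
```

```text
t 2.25 pos [ 0.5436 -0.2091  0.1991] yaw 15.27 tilt z [-6.e-04 -7.e-04 -1.e+00] F [-0.23 -0.1   0.41] T [-0.057  0.043  0.019] open 0.0883 j [ 0.39  0.43 -0.13  1.72  0.06  1.   -1.07]
shift units [ 0.035 -0.033  3.101] turnz units -0.0003
```

Joint 7 would run close to its limit during the clockwise turn, so I'll flip the tool half a turn first. The grasp is the same either way.

>>> servo_tool([
  [0,0,0,0,0,-0.077,1],
  [0,0,0,0,0,-0.077,1],
  [0,0,0,0,0,-0.077,1],
  [0,0,0,0,0,-0.077,1],
  [0,0,0,0,0,-0.077,1],
  [0,0,0,0,0,-0.077,1],
  [0,0,0,0,0,-0.077,1],
  [0,0,0,0,0,-0.077,1],
])

```text
time: 2.92
tcp_pos: [0.5439, -0.2084, 0.1992]
tcp_rot: [2.556, 1.826, -0.001]
contact_force: [0.0, -0.2, 0.1]
opening: 0.0879
```

>>> servo_tool([
  [0,0,0,0,0,-0.077,1],
  [0,0,0,0,0,-0.077,1],
  [0,0,0,0,0,-0.077,1],
  [0,0,0,0,0,-0.077,1],
  [0,0,0,0,0,-0.077,1],
  [0,0,0,0,0,-0.077,1],
  [0,0,0,0,0,-0.077,1],
  [0,0,0,0,0,-0.077,1],
])

```text
time: 3.58
tcp_pos: [0.5439, -0.2085, 0.1992]
tcp_rot: [1.413, 2.806, -0.001]
contact_force: [-0.7, 0.1, -0.4]
opening: 0.0878
```

>>> servo_tool([
  [0,0,0,0,0,-0.077,1],
  [0,0,0,0,0,-0.077,1],
  [0,0,0,0,0,-0.077,1],
  [0,0,0,0,0,-0.077,1],
  [0,0,0,0,0,-0.077,1],
  [0,0,0,0,0,-0.077,1],
  [0,0,0,0,0,-0.077,1],
  [0,0,0,0,0,-0.077,1],
])

```text
time: 4.25
tcp_pos: [0.5439, -0.2085, 0.1991]
tcp_rot: [0.054, -3.141, 0.001]
contact_force: [0.4, 0.4, 1.0]
opening: 0.088
```

>>> servo_tool([
  [0,0,0,0,0,-0.077,1],
  [0,0,0,0,0,-0.075,1],
  [0,0,0,0,0,0,1],
  [0,0,0,0,0,0,1],
])

```text
time: 4.58
tcp_pos: [0.544, -0.2082, 0.199]
tcp_rot: [0.412, -3.114, 0.0]
contact_force: [0.0, -0.4, 0.6]
opening: 0.088
```

```bash
python3 st.py 0.5445 -0.2075 0.075 195.3
```

```text
t 4.5833 pos [ 0.544  -0.2082  0.199 ] yaw -164.93 tilt z [-3.e-04 -1.e-04 -1.e+00] F [ 0.02 -0.41  0.57] T [ 0.107 -0.208  0.008] open 0.088 j [ 0.87  0.55 -0.8   1.69  0.44  1.09  1.77]
shift units [-0.017  0.013  3.1  ] turnz units -4.0025
```

>>> servo_tool([
  [-0.015,0.015,0.7,0,0,-0.002,1],
  [0,0,0.8,0,0,0,1],
  [0,0,0.8,0,0,0,1],
  [0,0,0.5,0,0,0,1],
  [0,0,0.3,0,0,0,1],
  [0,0,0,0,0,0,1],
  [0,0,0,0,0,0,1],
])

```text
time: 5.17
tcp_pos: [0.5452, -0.2066, 0.0756]
tcp_rot: [-0.421, 3.113, -0.0]
contact_force: [0.4, -0.5, 0.8]
opening: 0.0883
```

>>> servo_tool([
  [0,0,0,0,0,0,0],
  [0,0,0,0,0,0,0],
  [0,0,0,0,0,0,0],
  [0,0,0,0,0,0,0],
  [0,0,0,0,0,0,0],
  [0,0,0,0,0,0,0],
  [0,0,0,0,0,0,0],
  [0,0,0,0,0,0,0],
], newtons=30)

```text
time: 5.83
tcp_pos: [0.545, -0.2066, 0.0752]
tcp_rot: [0.423, -3.113, 0.0]
contact_force: [-0.2, -0.1, -0.6]
opening: 0.0368
```

```bash
python3 st.py 0.5445 -0.2075 0.2 195.3;python3 snap.py w3
```

```text
t 5.8333 pos [ 0.545  -0.2066  0.0752] yaw -164.53 tilt z [-0.e+00 -1.e-04 -1.e+00] F [-0.18 -0.12 -0.61] T [ 0.102 -0.136  0.008] open 0.0368 j [ 0.79  0.7  -0.71  1.78  0.57  0.88  1.66]
shift units [ 0.017 -0.019 -3.121] turnz units -3.9981
5.8333 [ 0.54495279 -0.20657291  0.07515263] [ 4.22943718e-01 -3.11298170e+00  8.59224982e-05] [-0.18017162 -0.11791706 -0.61183243] 0.03681016205619103
```

View pics/w3.png

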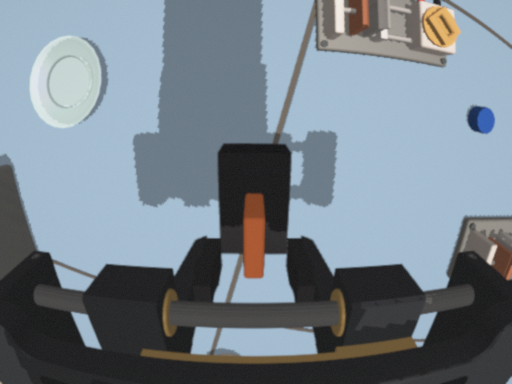

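The key sits between the pads, with the handle at (254,235). I'll keep closing.

>>> servo_tool([
  [0,0,0,0,0,0,0],
  [0,0,0,0,0,0,0],
  [0,0,0,0,0,0,0],
  [0,0,0,0,0,0,0],
  [0,0,0,0,0,0,0],
  [0,0,0,0,0,0,0],
])

```text
time: 6.38
tcp_pos: [0.5449, -0.2065, 0.0751]
tcp_rot: [0.423, -3.113, -0.0]
contact_force: [-0.6, -1.0, -0.7]
opening: 0.0002
```

```bash
python3 st.py 0.5445 -0.2075 0.2 195.3
```

```text
t 6.3833 pos [ 0.5449 -0.2065  0.0751] yaw -164.52 tilt z [-0.  0. -1.] F [-0.63 -1.04 -0.66] T [ 0.097 -0.11   0.004] open 0.0002 j [ 0.79  0.7  -0.71  1.78  0.57  0.88  1.66]
shift units [ 0.017 -0.021 -3.123] turnz units -3.998
```

The opening reads 0, so the fingers closed on nothing. I'll look.

```bash
python3 snap.py w4; python3 - <<'E'
from h import *
p,d=camera('scene');c=p[120:270,130:305];cv2.imwrite('pics/s4.png',cv2.resize(c,(700,600),interpolation=cv2.INTER_CUBIC))
E
```

```text
6.3833 [ 0.54494709 -0.20651326  0.07507683] [ 4.23107901e-01 -3.11293559e+00 -7.13970851e-05] [-0.62628035 -1.03641938 -0.65983562] 0.00022337147611464967
```

View pics/w4.png

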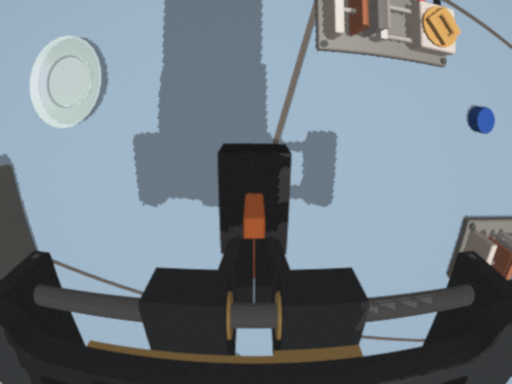

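View pics/s4.png

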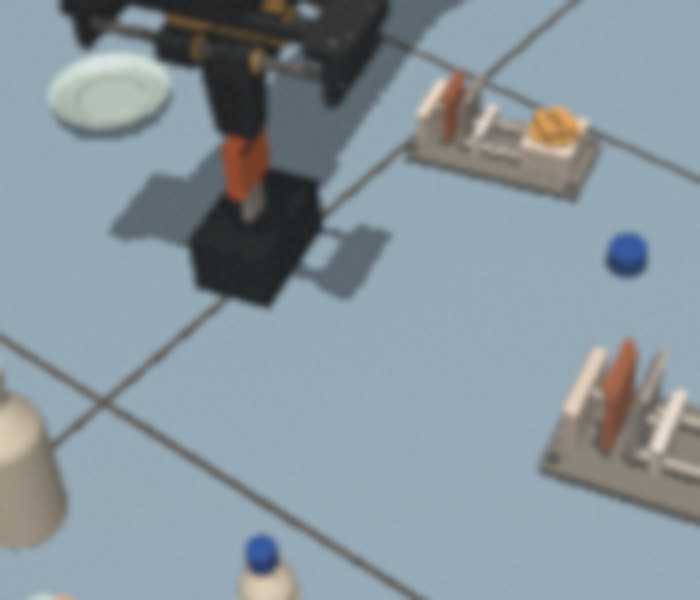

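```bash
python3 - <<'E'
from h import *
z=np.load('w4.npz');k=np.array([.5449,-.2065,0])
for n,P in [('tcp',k+[0,0,.075]),('grasp',k+[0,0,.094]),('handletop',k+[0,0,.114]),('handle bottom',k+[0,0,.07])]:
    s=proj('scene',P)[0];print(n,((s-[130,120])*4).round(),wproj(P,z['pos'],z['rot'])[0].round())
d=z['d']
for u,v in [(254,215),(254,200),(254,232),(235,262),(273,262),(254,262),(254,250),(254,285)]:
    c=calibration('wrist');o,r=wray(u,v,z['pos'],z['rot']);th=np.hypot(u-c['cx'],v-c['cy'])/c['fx'];print(u,v,d[v,u],(o+r*d[v,u]/np.cos(th)).round(4))
p=cv2.imread('pics/w4.png');cv2.imwrite('pics/w4c.png',cv2.resize(p[170:320,170:340],(680,600),interpolation=cv2.INTER_CUBIC))
E
```

```text
tcp [247. 176.] [254. 223.]
grasp [244. 154.] [254. 236.]
handletop [241. 130.] [255. 251.]
handle bottom [248. 182.] [254. 220.]
254 215 0.16323057 [ 0.5248 -0.2124  0.1103]
254 200 0.18660262 [ 0.525  -0.2123  0.0856]
254 232 0.16269125 [ 0.5332 -0.2101  0.1138]
235 262 0.1384069 [ 0.5384 -0.218   0.1405]
273 262 0.1355927 [ 0.5322 -0.2012  0.1429]
254 262 0.1454174 [ 0.5396 -0.2083  0.1343]
254 250 0.1492681 [ 0.5359 -0.2093  0.129 ]
254 285 0.15073784 [ 0.5538 -0.2044  0.1338]
```

View pics/w4c.png

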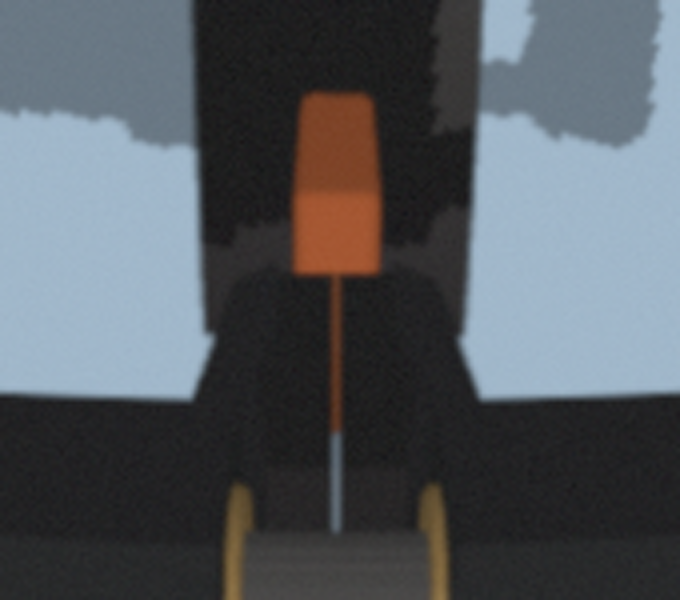

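```bash
python3 - <<'E'
from h import *
z=np.load('w4.npz');d=z['d'];c=calibration('wrist')
for u in (240,249,266):
  for v in range(228,262,3):
    o,r=wray(u,v,z['pos'],z['rot']);th=np.hypot(u-c['cx'],v-c['cy'])/c['fx'];print(u,v,(o+r*d[v,u]/np.cos(th)).round(4))
p,D=camera('scene');np.save('s4d.npy',D);np.save('s4p.npy',p)
cv2.imwrite('pics/s4b.png',cv2.resize(p[125:200,160:235],(600,600),interpolation=cv2.INTER_CUBIC))
for v in range(144,172,2):
  print(v,[tuple(dep('scene',u,v,D).round(3)) for u in (188,191,194)])
E
```

```text
240 228 [ 0.5652 -0.2128  0.0455]
240 231 [ 0.5678 -0.2122  0.0453]
240 234 [ 0.5706 -0.2115  0.0451]
240 237 [ 0.5734 -0.2108  0.0449]
240 240 [ 0.5378 -0.2166  0.1182]
240 243 [ 0.5381 -0.2164  0.121 ]
240 246 [ 0.5379 -0.2164  0.1247]
240 249 [ 0.5384 -0.2161  0.1268]
240 252 [ 0.5389 -0.2159  0.1291]
240 255 [ 0.5381 -0.2159  0.1334]
240 258 [ 0.5384 -0.2158  0.1358]
240 261 [ 0.5383 -0.2156  0.1386]
249 228 [ 0.5314 -0.2134  0.1143]
249 231 [ 0.5326 -0.2131  0.1154]
249 234 [ 0.535  -0.2124  0.1141]
249 237 [ 0.5363 -0.2121  0.1151]
249 240 [ 0.5368 -0.2119  0.1176]
249 243 [ 0.537  -0.2118  0.1206]
249 246 [ 0.5373 -0.2117  0.1234]
249 249 [ 0.5369 -0.2117  0.1273]
249 252 [ 0.5373 -0.2116  0.1297]
249 255 [ 0.5375 -0.2115  0.1324]
249 258 [ 0.5366 -0.2117  0.1368]
249 261 [ 0.5366 -0.2116  0.1396]
266 228 [ 0.5602 -0.1925  0.0442]
266 231 [ 0.5624 -0.1919  0.0451]
266 234 [ 0.5648 -0.1912  0.0455]
266 237 [ 0.5673 -0.1905  0.0457]
266 240 [ 0.5341 -0.2031  0.1181]
266 243 [ 0.5348 -0.203   0.1203]
266 246 [ 0.5339 -0.2034  0.1253]
266 249 [ 0.5352 -0.2031  0.1262]
266 252 [ 0.
[... 1986 characters left out ...]
64(-0.2), np.float64(0.093)), (np.float64(0.555), np.float64(-0.199), np.float64(0.086)), (np.float64(0.54), np.float64(-0.203), np.float64(0.073))]
166 [(np.float64(0.563), np.float64(-0.202), np.float64(0.084)), (np.float64(0.555), np.float64(-0.2), np.float64(0.079)), (np.float64(0.538), np.float64(-0.207), np.float64(0.064))]
168 [(np.float64(0.564), np.float64(-0.202), np.float64(0.078)), (np.float64(0.557), np.float64(-0.198), np.float64(0.075)), (np.float64(0.539), np.float64(-0.207), np.float64(0.057))]
170 [(np.float64(0.547), np.float64(-0.222), np.float64(0.048)), (np.float64(0.553), np.float64(-0.204), np.float64(0.061)), (np.float64(0.54), np.float64(-0.206), np.float64(0.051))]
```

View pics/s4b.png

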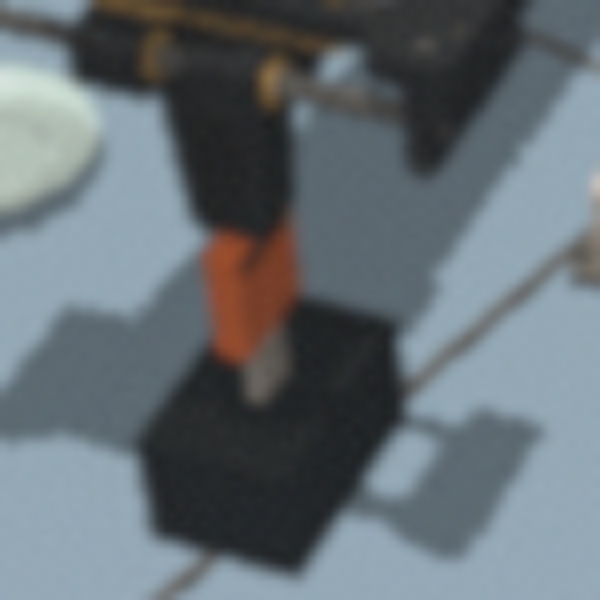

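Depth from both cameras puts the real fingertips at z≈0.117. That is about 41 mm above the reported TCP height, and just above the handle top at 0.114. So the fingertips sit about 41 mm behind the reported TCP. I'll reopen, go lower, and check with the camera before closing.

>>> servo_tool([
  [0,0,0,0,0,0,0.5],
  [0,0,0,0,0,0,0.5],
  [0,0,0,0,0,0,0.5],
  [0,0,0,0,0,0,0.5],
  [0,0,0,0,0,0,0.5],
  [0,0,0,0,0,0,0.5],
  [0,0,0,0,0,0,0.5],
  [0,0,0,0,0,0,0.5],
])

```text
time: 7.2
tcp_pos: [0.5449, -0.2065, 0.0751]
tcp_rot: [0.423, -3.113, 0.0]
contact_force: [0.2, -0.3, -0.3]
opening: 0.0441
```

```bash
python3 st.py 0.5445 -0.2075 0.036 195.3
```

```text
t 7.2 pos [ 0.5449 -0.2065  0.0751] yaw -164.52 tilt z [-1.e-04 -0.e+00 -1.e+00] F [ 0.22 -0.35 -0.27] T [ 0.09  -0.158 -0.061] open 0.0441 j [ 0.79  0.7  -0.71  1.78  0.57  0.88  1.66]
shift units [ 0.016 -0.021  0.977] turnz units -3.998
```

>>> servo_tool([
  [0.015,-0.02,0.2,0,0,0.002,0.5],
  [0,0,0.2,0,0,0,0.5],
  [0,0,0,0,0,0,0.5],
])

```text
time: 7.45
tcp_pos: [0.5431, -0.2074, 0.0571]
tcp_rot: [0.418, -3.111, -0.002]
contact_force: [-0.2, -0.5, -0.7]
opening: 0.0441
```

```bash
python3 st.py 0.5445 -0.2075 0.036 195.3; python3 - <<'E'
from h import *
p,D=camera('scene');cv2.imwrite('pics/s5.png',cv2.resize(p[125:200,160:235],(600,600),interpolation=cv2.INTER_CUBIC))
E
```

```text
t 7.45 pos [ 0.5431 -0.2074  0.0571] yaw -164.71 tilt z [-2.8e-03  7.0e-04 -1.0e+00] F [-0.2  -0.55 -0.74] T [ 0.068 -0.06   0.004] open 0.0441 j [ 0.78  0.72 -0.69  1.79  0.59  0.85  1.65]
shift units [-0.033 -0.012  0.527] turnz units -4.0001
```

View pics/s5.png

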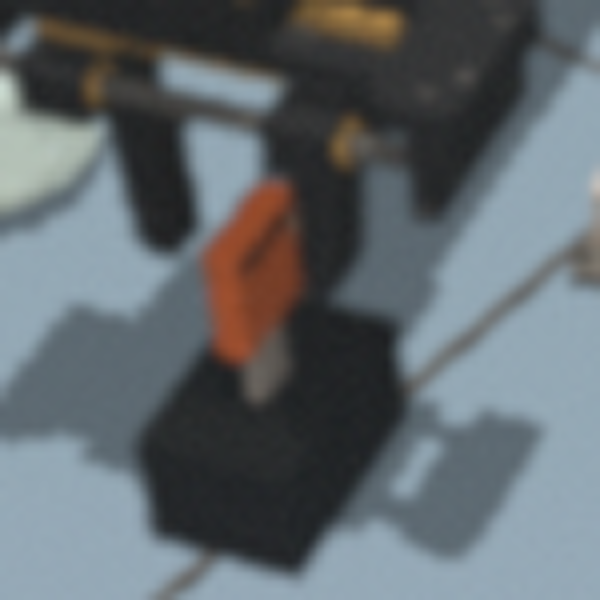

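The fingers straddle the handle. I'll go on down and close.

>>> servo_tool([
  [0,0,0.3,0,0,0,0.5],
  [-0.01,0,0.2,0,0,0,0.5],
  [0,0,0,0,0,0,0.5],
  [0,0,0,0,0,0,0.5],
])

```text
time: 7.83
tcp_pos: [0.5445, -0.207, 0.0383]
tcp_rot: [0.419, -3.112, -0.001]
contact_force: [0.5, -0.4, -0.1]
opening: 0.0443
```

```bash
python3 st.py 0.5445 -0.2075 0.036 195.3
```

```text
t 7.8333 pos [ 0.5445 -0.207   0.0383] yaw -164.68 tilt z [-1.3e-03  6.0e-04 -1.0e+00] F [ 0.48 -0.41 -0.05] T [ 0.062 -0.134  0.028] open 0.0443 j [ 0.77  0.75 -0.67  1.79  0.62  0.82  1.63]
shift units [ 0.002 -0.012  0.057] turnz units -3.9998
```

>>> servo_tool([
  [0,0,0,0,0,0,0],
  [0,0,0,0,0,0,0],
  [0,0,0,0,0,0,0],
  [0,0,0,0,0,0,0],
  [0,0,0,0,0,0,0],
  [0,0,0,0,0,0,0],
  [0,0,0,0,0,0,0],
], newtons=30)

```text
time: 8.42
tcp_pos: [0.5451, -0.2075, 0.0393]
tcp_rot: [-0.418, 3.113, -0.0]
contact_force: [0.5, -0.7, 0.4]
opening: 0.0117
```

```bash
python3 st.py 0.5445 -0.2075 0.036 195.3
```

```text
t 8.4167 pos [ 0.5451 -0.2075  0.0393] yaw -164.7 tilt z [ 3.e-04 -2.e-04 -1.e+00] F [ 0.49 -0.67  0.39] T [-0.075 -0.1   -0.042] open 0.0117 j [ 0.77  0.75 -0.67  1.79  0.62  0.82  1.63]
shift units [0.014 0.004 0.082] turnz units -4.0
```

Gripped: the opening is 11.7 mm on the 12 mm handle. Now I'll lift straight up.

>>> servo_tool([
  [0,0,-0.25,0,0,0,0],
  [0,0,-0.5,0,0,0,0],
  [0,0,-0.6,0,0,0,0],
  [0,0,-0.6,0,0,0,0],
  [0,0,-0.6,0,0,0,0],
  [0,0,0,0,0,0,0],
  [0,0,0,0,0,0,0],
], newtons=45)

```text
time: 9.0
tcp_pos: [0.5457, -0.2076, 0.1425]
tcp_rot: [-0.418, 3.112, -0.002]
contact_force: [0.7, 0.4, -1.5]
opening: 0.012
```

```bash
python3 st.py 0.515 0.175 0.14 195.3; python3 - <<'E'
from h import *
p,D=camera('scene');np.save('s6d.npy',D);cv2.imwrite('pics/s6f.png',p);cv2.imwrite('pics/s6.png',cv2.resize(p[90:190,140:240],(600,600),interpolation=cv2.INTER_CUBIC))
E
```

```text
t 9.0 pos [ 0.5457 -0.2076  0.1425] yaw -164.7 tilt z [ 0.0023 -0.0011 -1.    ] F [ 0.74  0.38 -1.54] T [ 0.114 -0.117 -0.051] open 0.012 j [ 0.84  0.61 -0.77  1.74  0.5   0.99  1.72]
shift units [-1.783  9.428  0.051] turnz units -4.0001
```

View pics/s6.png

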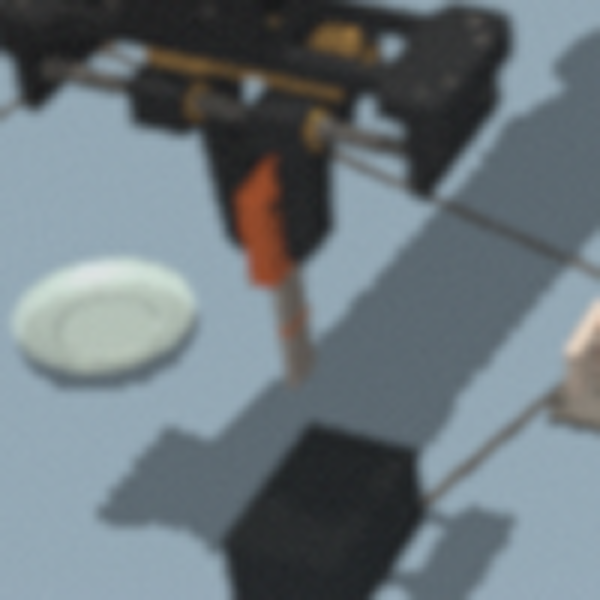

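```bash
python3 - <<'E'
from h import *
for h in (.113,.143,.173,.217):print(h,((proj('scene',[.5457,-.2076,h])[0]-[140,90])*6).round())
E
python3 snap.py w6
```

```text
0.113 [298. 377.]
0.143 [290. 321.]
0.173 [282. 263.]
0.217 [268. 173.]
9.05 [ 0.54465581 -0.20751931  0.1411607 ] [ 4.17897845e-01 -3.11349620e+00  6.69309877e-04] [-0.56391848 -0.39002077 -1.14802845] 0.011648727119890354
```

View pics/w6.png

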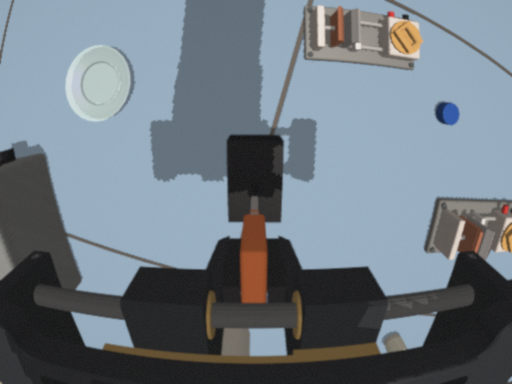

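The key is held upright, as the projection of a vertical key matches the scene image. Now to a viewpoint by the cell.

>>> servo_tool([
  [-0.2,0.4,0,0,0,0,0],
  [-0.35,0.8,0,0,0,0,0],
  [-0.35,0.8,0,0,0,0,0],
  [-0.35,0.8,0,0,0,0,0],
  [-0.35,0.8,0,0,0,0,0],
  [-0.35,0.8,0,0,0,0,0],
])

```text
time: 9.6
tcp_pos: [0.5726, -0.0156, 0.1396]
tcp_rot: [0.418, -3.111, -0.001]
contact_force: [1.3, 0.6, -0.9]
opening: 0.0116
```

>>> servo_tool([
  [-0.35,0.8,0,0,0,0,0],
  [-0.35,0.8,0,0,0,0,0],
  [-0.35,0.8,0,0,0,0,0],
  [-0.35,0.8,0,0,0,0,0],
  [-0.3,0.6,0,0,0,0,0],
  [-0.2,0.4,0,0,0,0,0],
  [0,0,0,0,0,0,0],
  [0,0,0,0,0,0,0],
])

```text
time: 10.27
tcp_pos: [0.6016, 0.1659, 0.1396]
tcp_rot: [0.422, -3.111, 0.0]
contact_force: [0.2, 0.2, -0.8]
opening: 0.0117
```

```bash
python3 st.py 0.515 0.175 0.14 195.3; python3 snap.py w7
```

```text
t 10.2667 pos [0.6016 0.1659 0.1396] yaw -164.56 tilt z [-2.6e-03 -4.0e-04 -1.0e+00] F [ 0.2   0.2  -0.82] T [ 0.022 -0.214 -0.029] open 0.0117 j [ 0.18  0.69 -0.77  1.63  0.53  1.05  1.09]
shift units [ 2.025  0.796 -0.004] turnz units -3.9985
10.2667 [0.60156163 0.16587439 0.13960525] [ 4.21599321e-01 -3.11054551e+00  1.17721924e-04] [ 0.19948588  0.19585325 -0.82060169] 0.011723152953621028
```

View pics/w7.png

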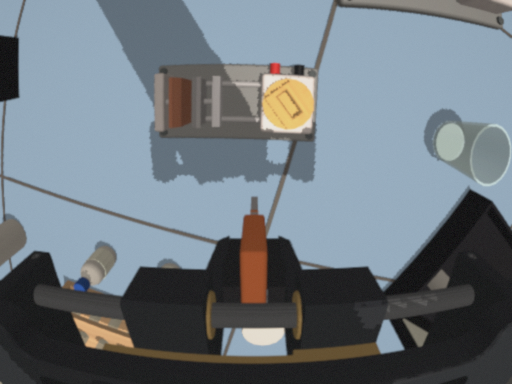

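```bash
python3 - <<'E'
import cv2
p=cv2.imread('pics/w7.png');cv2.imwrite('pics/w7c.png',cv2.resize(p[55:150,150:325],(800,434),interpolation=cv2.INTER_CUBIC))
cv2.imwrite('pics/w7d.png',cv2.resize(p[65:140,255:325],(560,600),interpolation=cv2.INTER_CUBIC))
E
```

View pics/w7c.png

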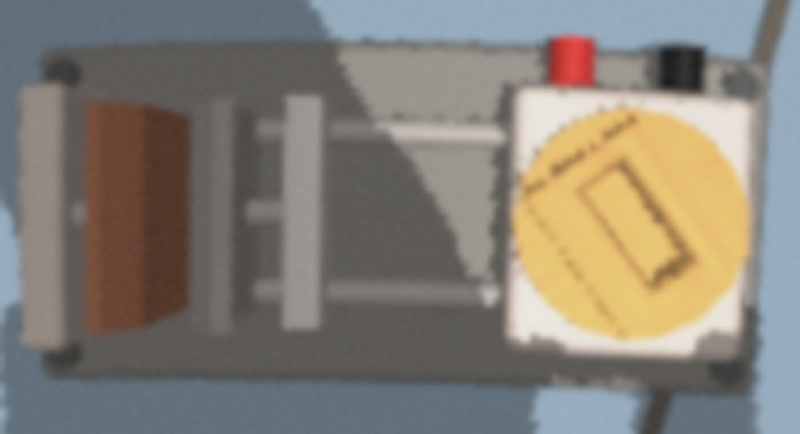

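View pics/w7d.png

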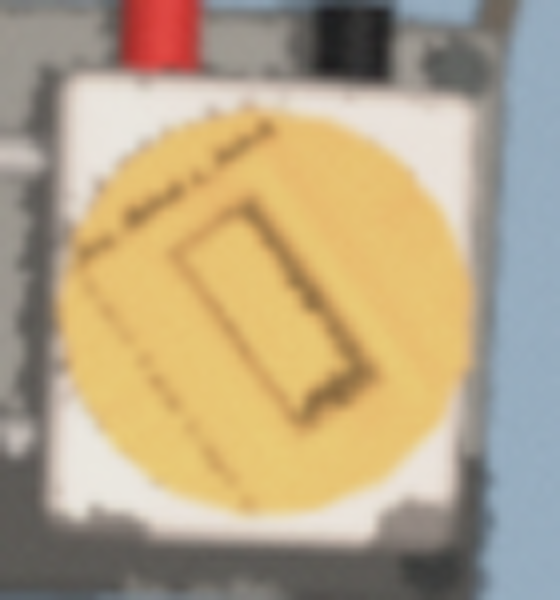

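```bash
cat > m7.py <<'E'
from h import *
z=np.load('w7.npz')
fc=lambda q:(150+(q[0]+.5)/4.5714-.5,55+(q[1]+.5)/4.5714-.5)
fd=lambda q:(255+(q[0]+.5)/8-.5,65+(q[1]+.5)/8-.5)
W=lambda q,h,f:wat_z(*f(q),h,z['pos'],z['rot'])
S=np.array([W(q,.058,fd) for q in [(243,197),(175,255),(302,430),(378,377)]])
print('slot',S.mean(0),[np.linalg.norm(S[i]-S[(i+1)%4]).round(4) for i in range(4)])
e=S[0]+S[1]-S[2]-S[3];ang=np.degrees(np.arctan2(e[1],e[0]));print('slot angle',ang,ang%180)
B=np.array([W(q,.012,fc) for q in [(43,48),(768,62),(752,392),(42,375)]])
print('base',B.mean(0),[np.linalg.norm(B[i]-B[(i+1)%4]).round(4) for i in range(4)])
e=B[1]+B[2]-B[0]-B[3];ya=np.degrees(np.arctan2(e[1],e[0]));e=B[0]+B[1]-B[2]-B[3];print('y dir',ya,'x dir',np.degrees(np.arctan2(e[1],e[0]))%180)
C=np.array([W(q,.075,fc) for q in [(86,103),(86,330)]]);print('copper top',C,np.linalg.norm(C[0]-C[1]))
v=S.mean(0)-C.mean(0);print('copper->slot',v,np.hypot(*v[:2]),np.degrees(np.arctan2(v[1],v[0])))
E
python3 m7.py
```

```text
slot [0.51799268 0.17485452 0.058     ] [np.float64(0.0101), np.float64(0.0243), np.float64(0.0106), np.float64(0.0253)]
slot angle -127.30018475039184 52.699815249608164
base [0.52902189 0.12641632 0.012     ] [np.float64(0.1674), np.float64(0.0778), np.float64(0.1688), np.float64(0.0784)]
y dir 103.50775790600795 x dir 13.59516314027465
copper top [[0.52109088 0.06832304 0.075     ]
 [0.56303948 0.07834999 0.075     ]] 0.04313032867087374
copper->slot [-0.0240725   0.10151801 -0.017     ] 0.1043330792002889 103.33990053685281
```

Cell pose: x axis at 13.5°, slot centre (0.5177, 0.1750), slot angle about 52.6° (screw near 0), gap mouth at about (0.5395, 0.0826). I'll rotate the key into line with the slot and go over it.

>>> servo_tool([
  [0,0,0,0,0,-0.069,0],
  [0,0,0,0,0,-0.069,0],
  [0,0,0,0,0,-0.069,0],
  [0,0,0,0,0,-0.069,0],
  [0,0,0,0,0,-0.069,0],
  [0,0,0,0,0,-0.067,0],
  [0,0,0,0,0,0,0],
  [0,0,0,0,0,0,0],
])

```text
time: 10.98
tcp_pos: [0.6026, 0.1631, 0.1404]
tcp_rot: [1.378, -2.821, 0.0]
contact_force: [0.7, -0.3, -0.5]
opening: 0.0117
```

```bash
python3 st.py 0.5177 0.1750 0.14 232.6
```

```text
t 10.9833 pos [0.6026 0.1631 0.1404] yaw -127.92 tilt z [-1.2e-03 -9.0e-04 -1.0e+00] F [ 0.7  -0.34 -0.51] T [ 0.119 -0.188 -0.017] open 0.0117 j [ 0.26  0.74 -0.9   1.62  0.64  1.1   1.66]
shift units [1.07  1.857 0.012] turnz units -4.0058
```

>>> servo_tool([
  [0.36,0.62,0,0,0,-0.006,0],
  [0.36,0.62,0,0,0,0,0],
  [0.35,0.62,0,0,0,0,0],
  [0,0,0,0,0,0,0],
  [0,0,0,0,0,0,0],
  [0,0,0,0,0,0,0],
  [0,0,0,0,0,0,0],
])

```text
time: 11.57
tcp_pos: [0.5189, 0.1754, 0.1411]
tcp_rot: [-1.395, 2.814, -0.001]
contact_force: [-0.3, -0.4, -1.5]
opening: 0.0118
```

```bash
python3 st.py 0.5177 0.1750 0.0823 232.6; python3 snap.py w8; python3 - <<'E'
from h import *
z=np.load('w8.npz');p=cv2.imread('pics/w8.png')
print(proj('scene',[.5177,.175,.058]))
cv2.imwrite('pics/w8c.png',cv2.resize(p[130:290,160:340],(675,600),interpolation=cv2.INTER_CUBIC))
p,D=camera('scene');cv2.imwrite('pics/s8.png',cv2.resize(p[170:260,260:360],(667,600),interpolation=cv2.INTER_CUBIC))
E
```

```text
t 11.5667 pos [0.5189 0.1754 0.1411] yaw -127.25 tilt z [ 7.e-04 -1.e-04 -1.e+00] F [-0.3  -0.38 -1.48] T [ 0.119 -0.089  0.011] open 0.0118 j [ 0.29  0.63 -0.96  1.82  0.61  1.01  1.58]
shift units [0.026 0.019 1.471] turnz units -3.9983
11.5667 [0.51888724 0.17538415 0.14114673] [-1.39531912e+00  2.81400751e+00 -6.03361607e-04] [-0.2982847  -0.3837428  -1.48201264] 0.011754017089680291
[[325.34635566 228.08482132]]
```

View pics/w8c.png

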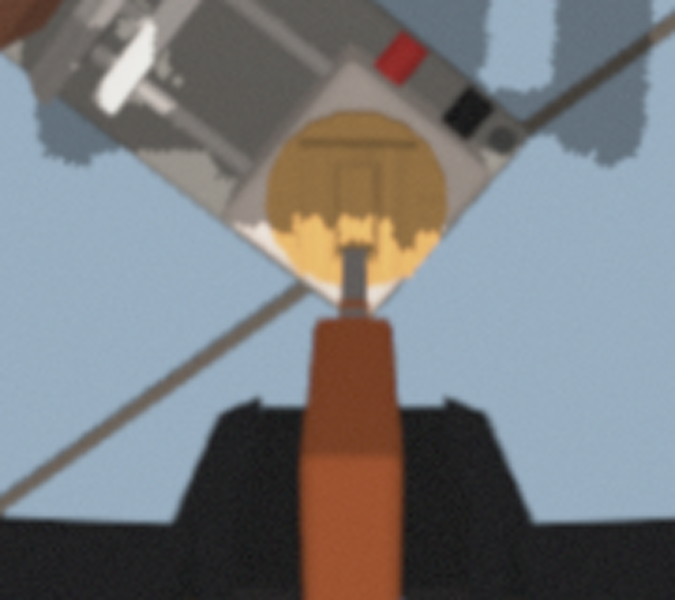

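View pics/s8.png

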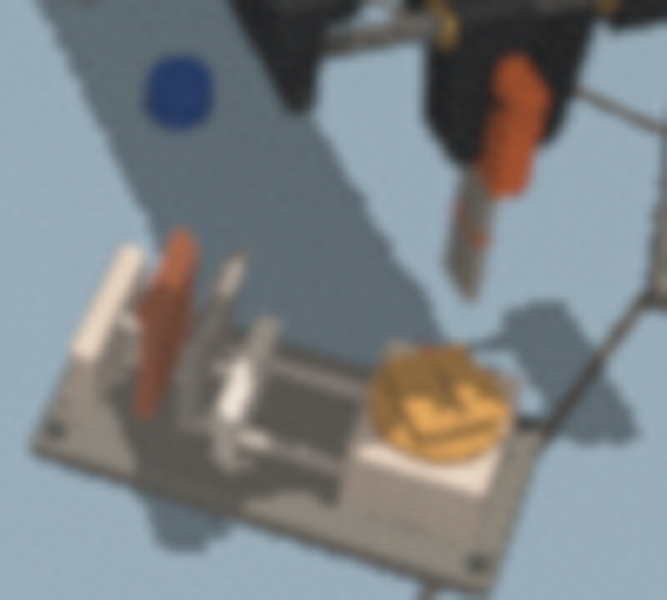

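In the wrist view the blade (column ~355) lines up with the slot (column ~357). I'll descend in stages.

>>> servo_tool([
  [0.03,0.02,0.3,0,0,0,0],
  [0,0,0.4,0,0,0,0],
  [0,0,0.3,0,0,0,0],
  [0,0,0,0,0,0,0],
  [0,0,0,0,0,0,0],
  [0,0,0,0,0,0,0],
])

```text
time: 12.17
tcp_pos: [0.5164, 0.1759, 0.1013]
tcp_rot: [-1.4, 2.812, 0.001]
contact_force: [-0.6, 1.3, -0.8]
opening: 0.0116
```

```bash
python3 st.py 0.5177 0.1750 0.0823 232.6; python3 snap.py w9; python3 - <<'E'
from h import *
p=cv2.imread('pics/w9.png')
cv2.imwrite('pics/w9c.png',cv2.resize(p[150:260,190:320],(709,600),interpolation=cv2.INTER_CUBIC))
E
```

```text
t 12.1667 pos [0.5164 0.1759 0.1013] yaw -127.08 tilt z [ 1.e-04  5.e-04 -1.e+00] F [-0.57  1.33 -0.76] T [ 0.071 -0.157  0.034] open 0.0116 j [ 0.26  0.68 -0.91  1.86  0.66  0.94  1.54]
shift units [ 0.    -0.039  0.475] turnz units -3.9964
12.1667 [0.51644985 0.17594548 0.10129169] [-1.39970678e+00  2.81220539e+00  6.06181448e-04] [-0.57274621  1.32733762 -0.75726422] 0.01164840668027951
```

View pics/w9c.png

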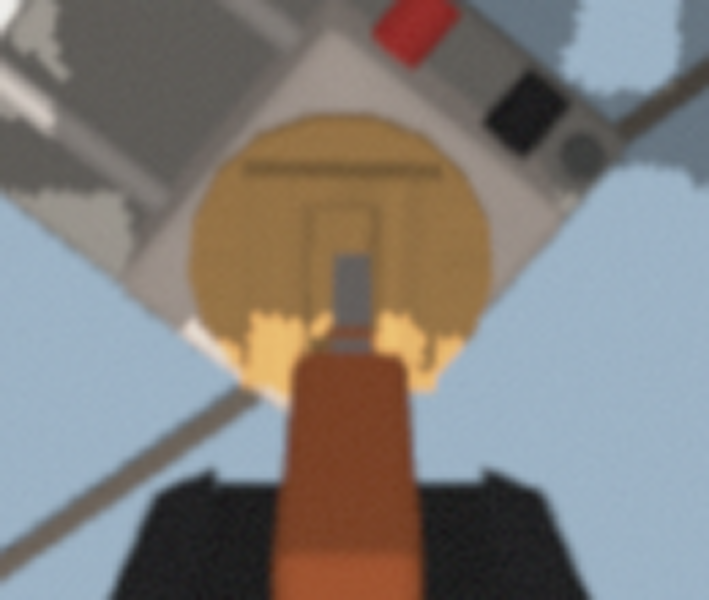

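The blade is at column 352 and the slot centre at 342, about 1.4 mm off. That agrees with the pose numbers, so I'll correct it and continue.

>>> servo_tool([
  [0,-0.035,0,0,0,-0.003,0],
  [0,0,0.15,0,0,0,0],
  [0,0,0,0,0,0,0],
  [0,0,0,0,0,0,0],
  [0,0,0,0,0,0,0],
])

```text
time: 12.63
tcp_pos: [0.5173, 0.1747, 0.0951]
tcp_rot: [1.406, -2.809, -0.0]
contact_force: [0.3, -1.3, -0.3]
opening: 0.0118
```

```bash
python3 st.py 0.5177 0.1750 0.0823 232.6; python3 snap.py w10; python3 - <<'E'
from h import *
p=cv2.imread('pics/w10.png')
cv2.imwrite('pics/w10c.png',cv2.resize(p[150:260,190:320],(709,600),interpolation=cv2.INTER_CUBIC))
E
```

```text
t 12.6333 pos [0.5173 0.1747 0.0951] yaw -126.81 tilt z [-2.e-04 -1.e-04 -1.e+00] F [ 0.31 -1.28 -0.34] T [ 0.079 -0.082 -0.033] open 0.0118 j [ 0.26  0.69 -0.91  1.86  0.67  0.93  1.54]
shift units [-0.012 -0.004  0.319] turnz units -3.9934
12.6333 [0.5172959  0.17471737 0.09507142] [ 1.40638183e+00 -2.80902970e+00 -1.23054198e-05] [ 0.307531   -1.27517366 -0.34302799] 0.011836009197548928
```

View pics/w10c.png

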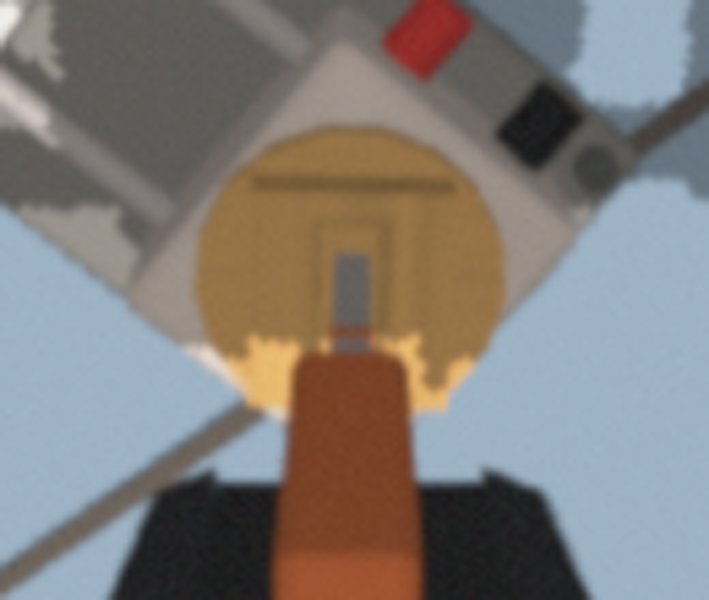

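>>> servo_tool([
  [-0.01,0,0.1,0,0,0.005,0],
  [0,0,0.1,0,0,0,0],
  [0,0,0.1,0,0,0,0],
  [0,0,0,0,0,0,0],
  [0,0,0,0,0,0,0],
  [0,0,0,0,0,0,0],
])

```text
time: 13.18
tcp_pos: [0.5176, 0.1752, 0.0831]
tcp_rot: [1.396, -2.815, -0.0]
contact_force: [-0.2, 0.2, -1.2]
opening: 0.0116
```

```bash
python3 st.py 0.5177 0.1750 0.0823 232.6; python3 snap.py w11; python3 - <<'E'
from h import *
p=cv2.imread('pics/w11.png')
cv2.imwrite('pics/w11c.png',cv2.resize(p[150:260,190:320],(709,600),interpolation=cv2.INTER_CUBIC))
p,D=camera('scene');cv2.imwrite('pics/s11.png',cv2.resize(p[170:260,260:360],(667,600),interpolation=cv2.INTER_CUBIC))
E
```

```text
t 13.1833 pos [0.5176 0.1752 0.0831] yaw -127.25 tilt z [-1.e-04  1.e-04 -1.e+00] F [-0.19  0.24 -1.16] T [ 0.118 -0.122  0.02 ] open 0.0116 j [ 0.24  0.7  -0.89  1.86  0.69  0.91  1.51]
shift units [ 0.001 -0.005  0.019] turnz units -3.9984
13.1833 [0.51757122 0.17515823 0.08305995] [ 1.39553292e+00 -2.81453936e+00 -1.59845074e-04] [-0.1870338   0.24303136 -1.15920841] 0.01162604472340762
```

View pics/w11c.png

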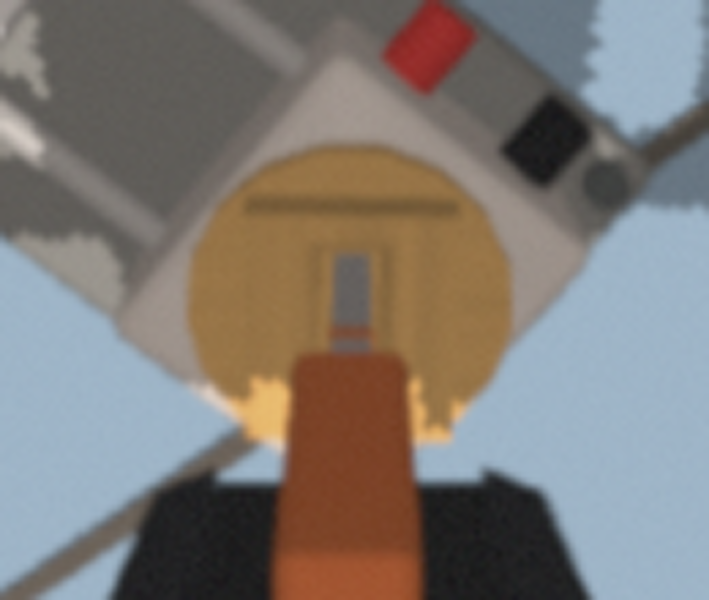

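View pics/s11.png

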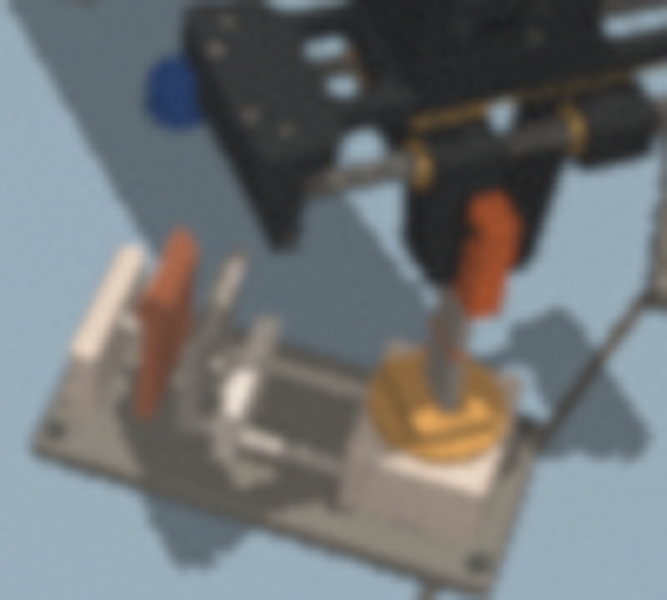

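```bash
python3 - <<'E'
from h import *
z=np.load('w11.npz');M=R.from_rotvec(z['rot']).as_matrix()
for h in (.0538,.058,.062,.0838):
  for w in (9,11.5): 
    P=np.array([*z['pos'][:2],h])+M[:,0]*w/1000;print(h,w,((wproj(P,z['pos'],z['rot'])[0]-[190,150])*5.4545).round())
E
```

```text
0.0538 9 [350. 256.]
0.0538 11.5 [350. 240.]
0.058 9 [350. 267.]
0.058 11.5 [350. 249.]
0.062 9 [350. 277.]
0.062 11.5 [350. 259.]
0.0838 9 [350. 337.]
0.0838 11.5 [350. 319.]
```

The tip is about 4 mm inside the slot; the projected tip at row 256 matches the observed 255. I'll start the clockwise turn.

>>> servo_tool([
  [0,0,0.02,0,0,0.03,0],
  [0,0,0,0,0,0.04,0],
  [0,0,0,0,0,0.04,0],
  [0,0,0,0,0,0.04,0],
  [0,0,0,0,0,0.04,0],
  [0,0,0,0,0,0.04,0],
  [0,0,0,0,0,0,0],
])

```text
time: 13.87
tcp_pos: [0.5177, 0.1749, 0.0825]
tcp_rot: [-0.864, 3.02, -0.001]
contact_force: [-0.2, -0.8, -1.0]
opening: 0.0121
```

```bash
python3 st.py 0.5177 0.1750 0.0823 194; python3 snap.py w12; python3 - <<'E'
from h import *
p=cv2.imread('pics/w12.png')
cv2.imwrite('pics/w12c.png',cv2.resize(p[150:260,190:320],(709,600),interpolation=cv2.INTER_CUBIC))
E
```

```text
t 13.8667 pos [0.5177 0.1749 0.0825] yaw -148.07 tilt z [ 4.e-04 -6.e-04 -1.e+00] F [-0.22 -0.85 -1.02] T [-0.048 -0.201  0.091] open 0.0121 j [ 0.19  0.67 -0.81  1.87  0.62  0.88  1.2 ]
shift units [-0.002  0.003  0.004] turnz units -3.8008
13.8667 [0.51767762 0.17486664 0.0824739 ] [-8.64006547e-01  3.02026479e+00 -1.09966782e-03] [-0.21530899 -0.84945837 -1.02064558] 0.012057987040786982
```

View pics/w12c.png

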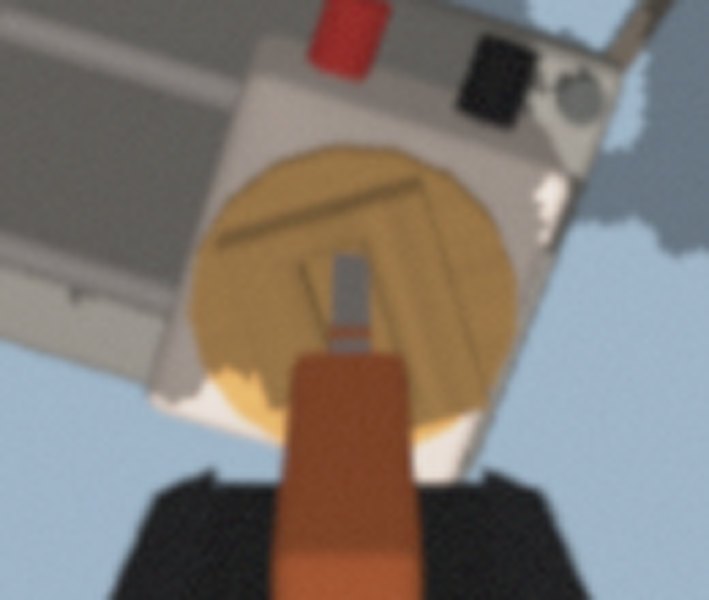

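The screw follows, with the key leading by about 13° and 0.09 N m of torque. Continuing.

>>> servo_tool([
  [0,0,0,0,0,0.04,0],
  [0,0,0,0,0,0.05,0],
  [0,0,0,0,0,0.05,0],
  [0,0,0,0,0,0.05,0],
  [0,0,0,0,0,0.05,0],
  [0,0,0,0,0,0.05,0],
  [0,0,0,0,0,0.05,0],
  [0,0,0,0,0,0.04,0],
])

```text
time: 14.58
tcp_pos: [0.5174, 0.1751, 0.0824]
tcp_rot: [-0.061, -3.141, 0.0]
contact_force: [-1.3, -0.6, -0.6]
opening: 0.0116
```

```bash
python3 st.py 0.5177 0.1750 0.0823 142
```

```text
t 14.5833 pos [0.5174 0.1751 0.0824] yaw 177.77 tilt z [-3.e-04 -2.e-04 -1.e+00] F [-1.32 -0.64 -0.61] T [-0.041  0.044  0.029] open 0.0116 j [ 0.1   0.62 -0.67  1.87  0.52  0.83  0.69]
shift units [-0.007 -0.002  0.002] turnz units 0.3974
```

>>> servo_tool([
  [0,0,0,0,0,0.05,0],
  [0,0,0,0,0,0.05,0],
  [0,0,0,0,0,0.05,0],
  [0,0,0,0,0,0.05,0],
  [0,0,0,0,0,0.05,0],
  [0,0,0,0,0,0.04,0],
  [0,0,0,0,0,0.03,0],
  [0,0,0,0,0,0,0],
])

```text
time: 15.25
tcp_pos: [0.5173, 0.1754, 0.0824]
tcp_rot: [-0.837, -3.028, 0.0]
contact_force: [-0.4, -0.0, 0.7]
opening: 0.0118
```

```bash
python3 st.py 0.5177 0.1750 0.0823 142; python3 snap.py w13; python3 - <<'E'
from h import *
p=cv2.imread('pics/w13.png')
cv2.imwrite('pics/w13c.png',cv2.resize(p[130:260,160:330],(784,600),interpolation=cv2.INTER_CUBIC))
E
```

```text
t 15.25 pos [0.5173 0.1754 0.0824] yaw 149.09 tilt z [-4.e-04 -0.e+00 -1.e+00] F [-0.42 -0.02  0.7 ] T [0.057 0.086 0.06 ] open 0.0118 j [ 0.01  0.59 -0.56  1.88  0.42  0.8   0.26]
shift units [-0.014 -0.003  0.002] turnz units 0.0788
15.25 [0.51727214 0.17538038 0.08239695] [-8.37064915e-01 -3.02767977e+00  1.94610517e-04] [-0.41719018 -0.0175212   0.69878637] 0.011773211397152827
```

View pics/w13c.png

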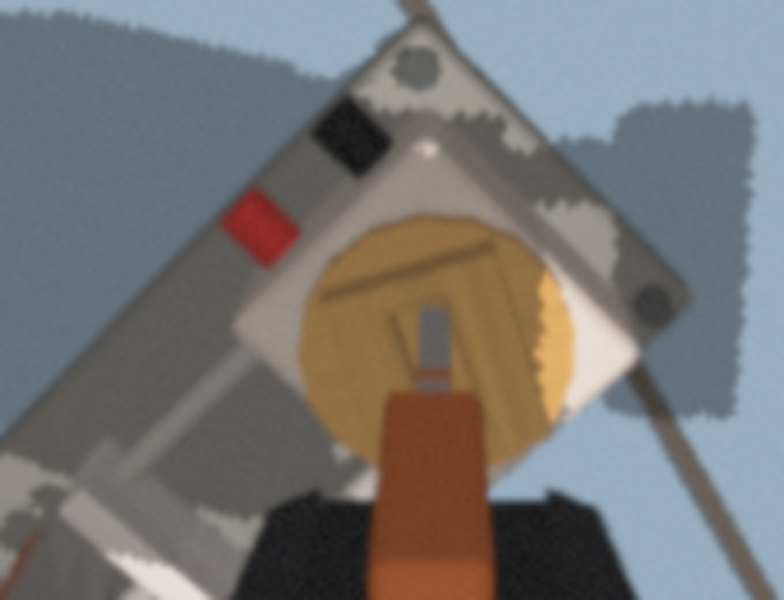

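>>> servo_tool([
  [0,0,0,0,0,0.03,0],
  [0,0,0,0,0,0.03,0],
  [0,0,0,0,0,0.02,0],
  [0,0,0,0,0,0,0],
  [0,0,0,0,0,0,0],
])

```text
time: 15.72
tcp_pos: [0.5174, 0.1754, 0.0823]
tcp_rot: [-1.022, -2.97, -0.0]
contact_force: [-1.1, 0.6, 1.1]
opening: 0.012
```

```bash
python3 st.py 0.5177 0.1750 0.0823 140
```

```text
t 15.7167 pos [0.5174 0.1754 0.0823] yaw 142.02 tilt z [-3.e-04  3.e-04 -1.e+00] F [-1.09  0.55  1.13] T [0.135 0.241 0.008] open 0.012 j [-0.01  0.58 -0.53  1.88  0.4   0.79  0.16]
shift units [-0.012 -0.003  0.001] turnz units 0.0224
```

>>> servo_tool([
  [0,0,0,0,0,0.015,0],
  [0,0,0,0,0,0,0],
  [0,0,0,0,0,0,0],
])

```text
time: 15.97
tcp_pos: [0.5175, 0.1753, 0.0823]
tcp_rot: [-1.061, -2.957, -0.0]
contact_force: [-2.0, 0.2, 1.8]
opening: 0.0118
```

```bash
python3 st.py 0.5177 0.1750 0.0823 140; python3 snap.py w14; python3 - <<'E'
from h import *
p=cv2.imread('pics/w14.png')
cv2.imwrite('pics/w14c.png',cv2.resize(p[170:240,210:300],(771,600),interpolation=cv2.INTER_CUBIC))
E
```

```text
t 15.9667 pos [0.5175 0.1753 0.0823] yaw 140.54 tilt z [-2.e-04  3.e-04 -1.e+00] F [-2.04  0.15  1.76] T [0.282 0.371 0.085] open 0.0118 j [-0.01  0.58 -0.52  1.88  0.39  0.79  0.14]
shift units [-0.009 -0.002  0.   ] turnz units 0.006
15.9667 [0.51747268 0.17531196 0.08230834] [-1.06055614e+00 -2.95687562e+00 -3.10696288e-04] [-2.03564483  0.15074478  1.75692143] 0.011825382211480542
```

View pics/w14c.png

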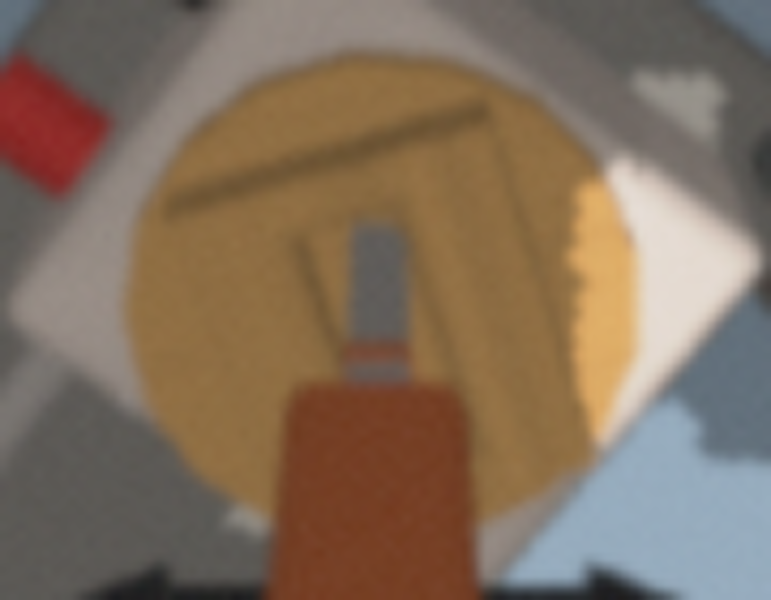

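```bash
python3 - <<'E'
from h import *
z=np.load('w14.npz');f=lambda q:(210+(q[0]+.5)/8.567-.5,170+(q[1]+.5)/8.571-.5)
def a(q1,q2,h):
    v=wat_z(*f(q1),h,z['pos'],z['rot'])-wat_z(*f(q2),h,z['pos'],z['rot']);return np.degrees(np.arctan2(v[1],v[0])),np.linalg.norm(v)
print(a((165,210),(488,105),.052),a((488,105),(590,460),.055),a((300,240),(345,355),.058))
E
```

```text
(np.float64(-110.69620204078447), np.float64(0.03053003332822978)) (np.float64(156.77532418312305), np.float64(0.035439076193095595)) (np.float64(160.2412102880949), np.float64(0.011548825666647855))
```

The slot measures about −21.5° (screw ≈1.31 rad), and the torque shows no stop yet. I'll turn a few degrees more in small steps.

>>> servo_tool([
  [0,0,0,0,0,0.012,0],
  [0,0,0,0,0,0.012,0],
  [0,0,0,0,0,0,0],
  [0,0,0,0,0,0,0],
])

```text
time: 16.35
tcp_pos: [0.5175, 0.1753, 0.0823]
tcp_rot: [-1.117, -2.936, -0.0]
contact_force: [-1.3, 1.2, 2.0]
opening: 0.0116
```

```bash
python3 st.py 0.5177 0.1750 0.0823 140
```

```text
t 16.35 pos [0.5175 0.1753 0.0823] yaw 138.34 tilt z [-0.e+00  1.e-04 -1.e+00] F [-1.32  1.15  1.99] T [0.373 0.396 0.12 ] open 0.0116 j [-0.02  0.58 -0.51  1.88  0.39  0.78  0.1 ]
shift units [-0.007 -0.002  0.001] turnz units -0.0185
```

```bash
python3 snap.py w15; python3 - <<'E'
from h import *
p=cv2.imread('pics/w15.png')
cv2.imwrite('pics/w15c.png',cv2.resize(p[170:240,210:300],(771,600),interpolation=cv2.INTER_CUBIC))
E
```

```text
16.35 [0.51754288 0.1752608  0.08232768] [-1.11715372e+00 -2.93618787e+00 -1.90558751e-04] [-1.32135101  1.15121664  1.99138565] 0.011574398333702695
```

View pics/w15c.png

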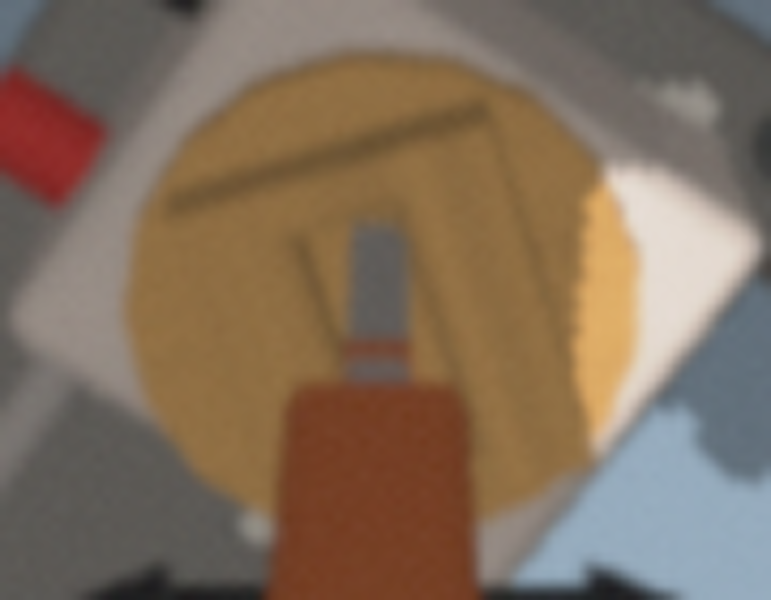

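View pics/w15.png

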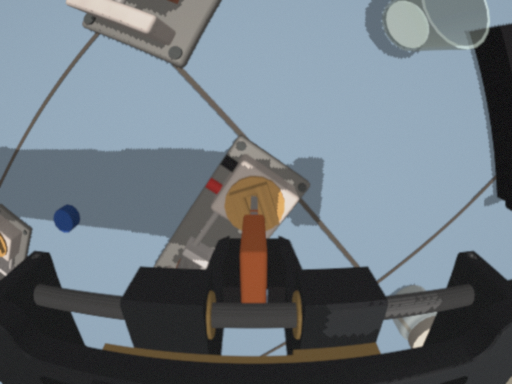

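>>> servo_tool([
  [0,0,0,0,0,0.012,0],
  [0,0,0,0,0,0.01,0],
  [0,0,0,0,0,0,0],
  [0,0,0,0,0,0,0],
])

```text
time: 16.73
tcp_pos: [0.5176, 0.1752, 0.0823]
tcp_rot: [-1.168, -2.916, -0.0]
contact_force: [-1.6, 1.3, 1.3]
opening: 0.0116
```

```bash
python3 st.py 0.5177 0.1750 0.0823 140;python3 snap.py w16; python3 - <<'E'
from h import *
p=cv2.imread('pics/w16.png')
cv2.imwrite('pics/w16c.png',cv2.resize(p[170:240,210:300],(771,600),interpolation=cv2.INTER_CUBIC))
E
```

```text
t 16.7333 pos [0.5176 0.1752 0.0823] yaw 136.35 tilt z [-1.e-04  1.e-04 -1.e+00] F [-1.57  1.27  1.28] T [0.399 0.477 0.045] open 0.0116 j [-0.02  0.58 -0.5   1.88  0.38  0.78  0.08]
shift units [-0.006 -0.001 -0.   ] turnz units -0.0406
16.7333 [0.5175611  0.17517844 0.0822948 ] [-1.16793544e+00 -2.91634728e+00 -5.05905779e-05] [-1.56747088  1.27159465  1.2836265 ] 0.01157255072599945
```

View pics/w16c.png

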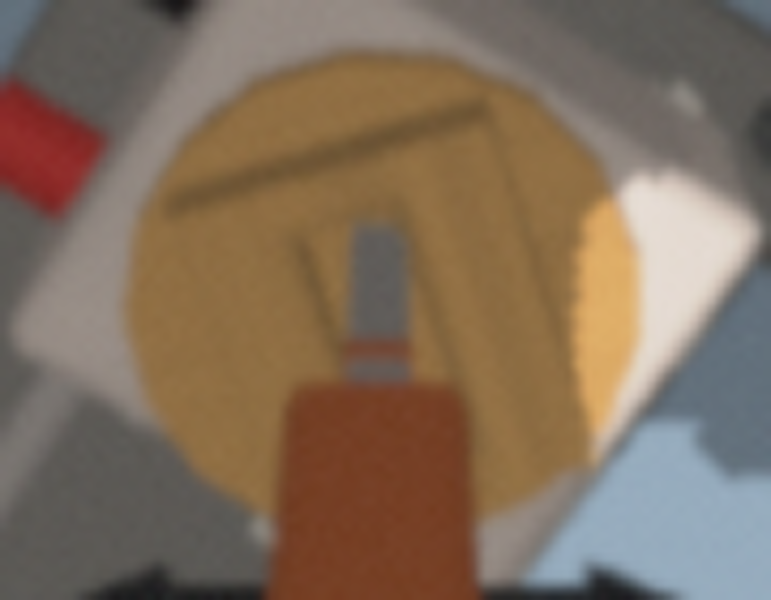

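The head has kept following and is now about −26° (≈1.39 rad), essentially at the stop, with low force. I'll back off within the play, then lift out.

>>> servo_tool([
  [0,0,0,0,0,-0.05,0],
  [0,0,0,0,0,-0.06,0],
  [0,0,0,0,0,-0.06,0],
  [0,0,0,0,0,0,0],
  [0,0,0,0,0,0,0],
])

```text
time: 17.2
tcp_pos: [0.518, 0.1744, 0.0821]
tcp_rot: [0.775, 3.044, -0.0]
contact_force: [0.3, 0.1, -1.4]
opening: 0.0119
```

```bash
python3 st.py 0.5177 0.1750 0.0823 152; python3 snap.py w17; python3 - <<'E'
from h import *
p=cv2.imread('pics/w17.png')
cv2.imwrite('pics/w17c.png',cv2.resize(p[170:240,210:300],(771,600),interpolation=cv2.INTER_CUBIC))
E
```

```text
t 17.2 pos [0.518  0.1744 0.0821] yaw 151.44 tilt z [ 2.e-04 -3.e-04 -1.e+00] F [ 0.33  0.14 -1.44] T [ 0.025 -0.155  0.022] open 0.0119 j [ 0.02  0.59 -0.57  1.88  0.43  0.8   0.3 ]
shift units [ 0.014  0.01  -0.005] turnz units -0.0062
17.2 [0.51800522 0.17437056 0.08211224] [ 7.74746226e-01  3.04429639e+00 -3.27314171e-04] [ 0.32742193  0.13578468 -1.43543726] 0.011886241085359866
```

View pics/w17c.png

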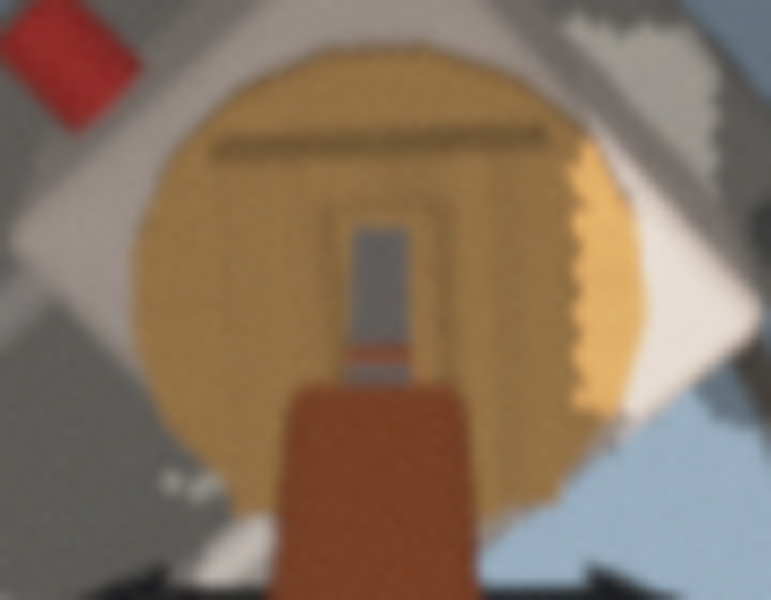

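The slot and key are parallel to within about 2°, so the screw is at about −26°, its stop. Lifting out.

>>> servo_tool([
  [0,0,-0.2,0,0,0,0],
  [0,0,-0.3,0,0,0,0],
  [0,0,-0.4,0,0,0,0],
  [0,0,-0.4,0,0,0,0],
  [0,0,0,0,0,-0.07,0],
  [0,0,0,0,0,-0.078,0],
  [0,0,0,0,0,-0.078,0],
  [0,0,0,0,0,-0.078,0],
])

```text
time: 17.92
tcp_pos: [0.5181, 0.1752, 0.1358]
tcp_rot: [0.019, 3.14, -0.0]
contact_force: [-1.2, -0.1, -1.5]
opening: 0.0116
```

>>> servo_tool([
  [0,0,0,0,0,-0.078,0],
  [0,0,0,0,0,-0.078,0],
  [0,0,0,0,0,0,0],
  [0,0,0,0,0,0,0],
  [0,0,0,0,0,0,0],
])

```text
time: 18.33
tcp_pos: [0.5178, 0.1751, 0.1349]
tcp_rot: [-0.351, 3.121, -0.0]
contact_force: [0.3, 0.1, -0.8]
opening: 0.0119
```

```bash
python3 st.py 0.5395 0.0826 0.134 193.5; python3 snap.py w18
```

```text
t 18.3333 pos [0.5178 0.1751 0.1349] yaw -167.18 tilt z [ 7.e-04  0.e+00 -1.e+00] F [ 0.32  0.1  -0.77] T [ 0.11  -0.137  0.01 ] open 0.0119 j [ 0.17  0.57 -0.77  1.84  0.48  0.94  0.98]
shift units [-0.015 -2.375  0.023] turnz units -4.0076
18.3333 [0.51784681 0.17511857 0.13490956] [-3.50664958e-01  3.12126372e+00 -5.57664008e-05] [ 0.31988819  0.10132698 -0.77491351] 0.011890411250668654
```

View pics/w18.png

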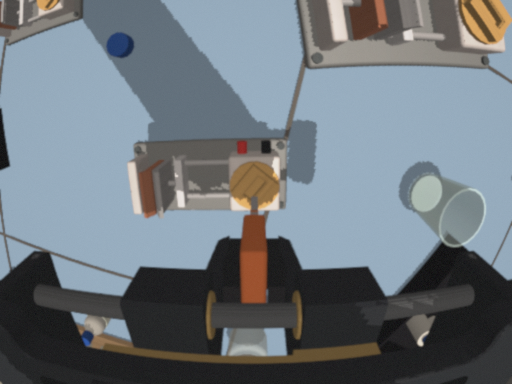

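The plates have closed up. I'll move to a spot 80 mm outside the gap, in line with it, to measure.

>>> servo_tool([
  [-0.5,-0.6,0,0,0,-0.008,0],
  [-0.5,-0.6,0,0,0,0,0],
  [-0.5,-0.6,0,0,0,0,0],
  [-0.5,-0.57,0,0,0,0,0],
  [0,0,0,0,0,0,0],
  [0,0,0,0,0,0,0],
  [0,0,0,0,0,0,0],
])

```text
time: 18.97
tcp_pos: [0.6169, 0.1025, 0.1343]
tcp_rot: [0.376, -3.118, -0.001]
contact_force: [-1.4, -0.3, -0.6]
opening: 0.0114
```

```bash
python3 st.py 0.5395 0.0826 0.134 193.5; python3 snap.py w19; python3 - <<'E'
from h import *
p=cv2.imread('pics/w19.png')
cv2.imwrite('pics/w19c.png',cv2.resize(p[60:200,170:345],(750,600),interpolation=cv2.INTER_CUBIC))
E
```

```text
t 18.9667 pos [0.6169 0.1025 0.1343] yaw -166.26 tilt z [-7.e-04  5.e-04 -1.e+00] F [-1.38 -0.31 -0.63] T [ 0.066 -0.097  0.029] open 0.0114 j [ 0.26  0.68 -0.73  1.63  0.51  1.03  1.18]
shift units [ 1.999 -0.025  0.008] turnz units -3.9974
18.9667 [0.61694781 0.10254683 0.13425634] [ 3.75581894e-01 -3.11839509e+00 -9.14623578e-04] [-1.37947887 -0.30507358 -0.62829751] 0.011366756597106693
```

View pics/w19c.png

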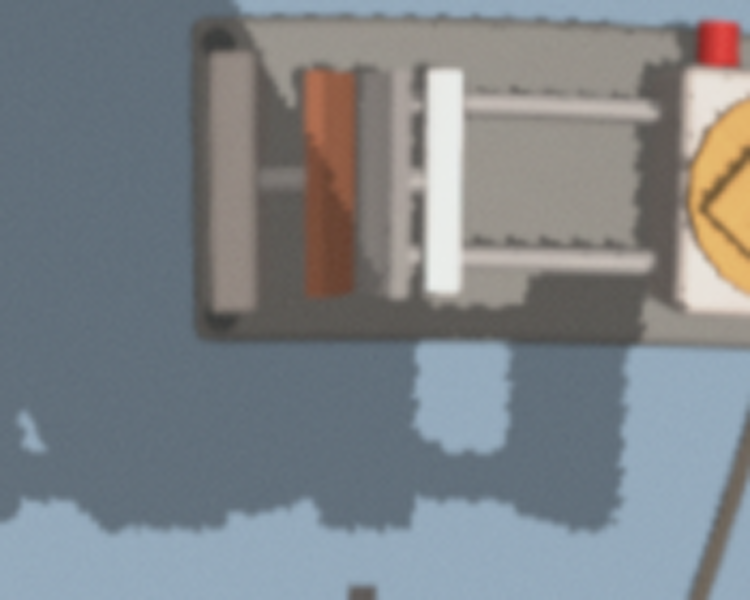

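```bash
python3 - <<'E'
from h import *
z=np.load('w19.npz');f=lambda q:(170+(q[0]+.5)/4.2857-.5,60+(q[1]+.5)/4.2857-.5)
W=lambda q,h:wat_z(*f(q),h,z['pos'],z['rot'])
P=[W(q,.075) for q in [(304,69),(410,69),(409,298),(305,296)]];m=np.mean(P,0)
print('outer mid',m,np.linalg.norm(P[0]-P[1]),np.linalg.norm(P[1]-P[2]))
e=P[0]+P[1]-P[2]-P[3];print(np.degrees(np.arctan2(e[1],e[0])))
for q in [(355,70),(355,296)]:print('gap at .065',W(q,.065))
print('crease mid', np.mean([W((355,70),.065),W((355,296),.065)],0))
E
```

```text
outer mid [0.53997369 0.0825819  0.075     ] 0.019922247936408573 0.04422857974924796
-166.29482289588387
gap at .065 [0.51826024 0.07685834 0.065     ]
gap at .065 [0.56237321 0.08760563 0.065     ]
crease mid [0.54031672 0.08223198 0.065     ]
```

The gap centre measures (0.540, 0.0825) at 13.7°. Moving over it.

>>> servo_tool([
  [0.5,0,0,0,0,0,0],
  [0.6,0,0,0,0,0,0],
  [0.6,-0.01,0,0,0,0,0],
  [0.28,-0.015,0,0,0,0,0],
  [0,0,0,0,0,0,0],
  [0,0,0,0,0,0,0],
  [0,0,0,0,0,0,0],
])

```text
time: 19.6
tcp_pos: [0.5416, 0.0828, 0.1348]
tcp_rot: [-0.378, 3.118, 0.0]
contact_force: [0.4, 0.7, -0.1]
opening: 0.0117
```

```bash
python3 st.py 0.540 0.0825 0.0743 193.7; python3 snap.py w20; python3 - <<'E'
from h import *
p=cv2.imread('pics/w20.png')
cv2.imwrite('pics/w20c.png',cv2.resize(p[130:290,160:340],(675,600),interpolation=cv2.INTER_CUBIC))
E
```

```text
t 19.6 pos [0.5416 0.0828 0.1348] yaw -166.19 tilt z [ 1.2e-03  4.0e-04 -1.0e+00] F [ 0.39  0.71 -0.11] T [ 0.056 -0.116 -0.024] open 0.0117 j [ 0.35  0.57 -0.77  1.83  0.48  0.94  1.17]
shift units [0.043 0.003 1.511] turnz units -3.9988
19.6 [0.54162312 0.0827575  0.13475123] [-3.77523898e-01  3.11754218e+00  4.21553918e-04] [ 0.38778523  0.70871379 -0.11370873] 0.011729530855907066
```

View pics/w20c.png

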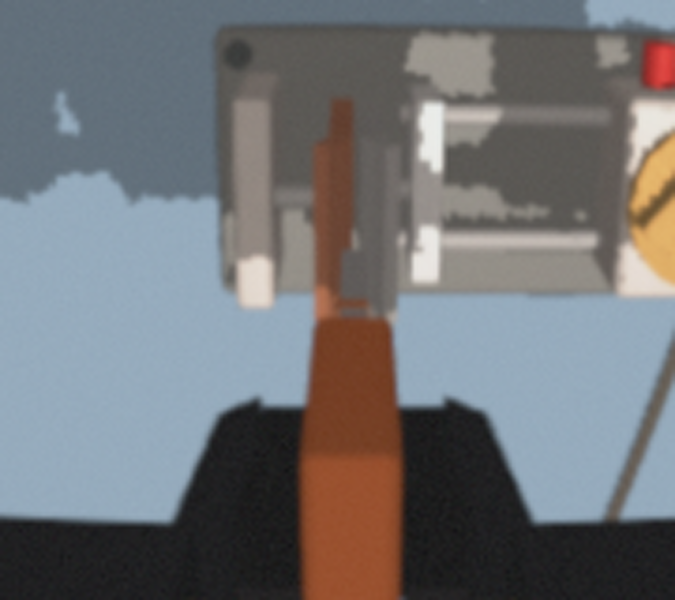

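The blade (column ~355) is over the gap, which is also at about 355. Descending to the mouth.

>>> servo_tool([
  [0.03,0,0.2,0,0,0,0],
  [0,0,0.3,0,0,0,0],
  [0,0,0.2,0,0,0,0],
  [0,0,0,0,0,0,0],
  [0,0,0,0,0,0,0],
  [0,0,0,0,0,0,0],
])

```text
time: 20.15
tcp_pos: [0.5398, 0.0818, 0.1061]
tcp_rot: [0.377, -3.119, -0.0]
contact_force: [1.0, -0.2, -0.6]
opening: 0.0114
```

```bash
python3 st.py 0.540 0.0825 0.0743 193.7; python3 snap.py w21; python3 - <<'E'
from h import *
p=cv2.imread('pics/w21.png')
cv2.imwrite('pics/w21c.png',cv2.resize(p[150:260,190:320],(709,600),interpolation=cv2.INTER_CUBIC))
E
```

```text
t 20.15 pos [0.5398 0.0818 0.1061] yaw -166.22 tilt z [-3.e-04  2.e-04 -1.e+00] F [ 1.04 -0.18 -0.63] T [ 0.118 -0.106  0.02 ] open 0.0114 j [ 0.33  0.6  -0.75  1.86  0.52  0.89  1.14]
shift units [-0.009  0.016  0.796] turnz units -3.9992
20.15 [0.53982272 0.08180629 0.10614679] [ 3.76725984e-01 -3.11864284e+00 -4.38548676e-04] [ 1.03805438 -0.18034673 -0.62611701] 0.011437843715489431
```

View pics/w21c.png

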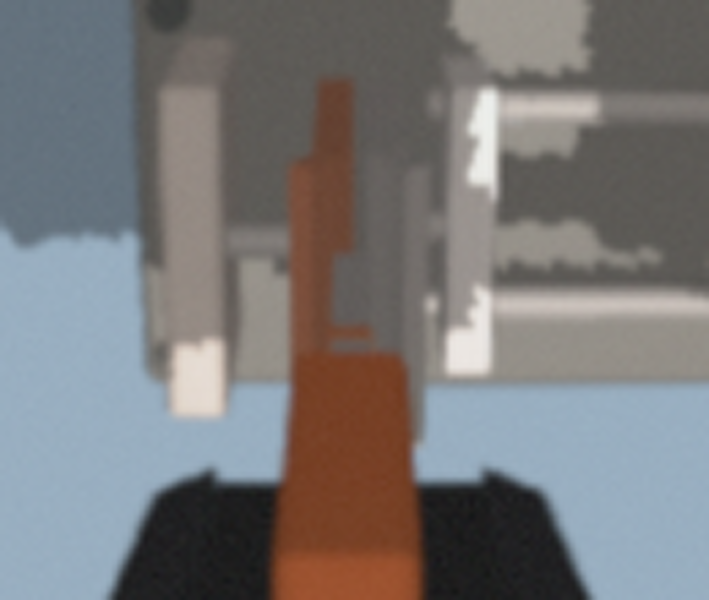

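Blade centre is at column 351 and the plate middle at about 357, within 1.5 mm and well inside the lead-in. I'll make a small correction and slide down gently.

>>> servo_tool([
  [0,0.02,0.05,0,0,0,0],
  [0,0,0.08,0,0,0,0],
  [0,0,0.08,0,0,0,0],
  [0,0,0.08,0,0,0,0],
  [0,0,0,0,0,0,0],
  [0,0,0,0,0,0,0],
])

```text
time: 20.7
tcp_pos: [0.5398, 0.0826, 0.0946]
tcp_rot: [-0.377, 3.119, 0.001]
contact_force: [0.8, 1.9, -1.4]
opening: 0.0117
```

```bash
python3 st.py 0.540 0.0825 0.0743 193.7
```

```text
t 20.7 pos [0.5398 0.0826 0.0946] yaw -166.22 tilt z [ 3.e-04  4.e-04 -1.e+00] F [ 0.76  1.88 -1.42] T [ 0.312 -0.301 -0.058] open 0.0117 j [ 0.32  0.62 -0.73  1.86  0.54  0.87  1.13]
shift units [-0.005 -0.005  0.508] turnz units -3.9991
```

>>> servo_tool([
  [0,0,0.06,0,0,0,0],
  [0,0,0.06,0,0,0,0],
  [0,0,0.06,0,0,0,0],
  [0,0,0.06,0,0,0,0],
  [0,0,0,0,0,0,0],
  [0,0,0,0,0,0,0],
])

```text
time: 21.2
tcp_pos: [0.5394, 0.0824, 0.0846]
tcp_rot: [0.377, -3.119, -0.0]
contact_force: [1.5, 0.6, -3.8]
opening: 0.0118
```

```bash
python3 st.py 0.540 0.0825 0.0743 193.7; python3 snap.py w22; python3 - <<'E'
from h import *
p=cv2.imread('pics/w22.png')
cv2.imwrite('pics/w22c.png',cv2.resize(p[150:260,190:320],(709,600),interpolation=cv2.INTER_CUBIC))
p,D=camera('scene');cv2.imwrite('pics/s22.png',cv2.resize(p[170:260,260:360],(667,600),interpolation=cv2.INTER_CUBIC))
E
```

```text
t 21.2 pos [0.5394 0.0824 0.0846] yaw -166.23 tilt z [-4.e-04  2.e-04 -1.e+00] F [ 1.5   0.57 -3.77] T [ 0.45  -0.594 -0.035] open 0.0118 j [ 0.31  0.63 -0.72  1.87  0.55  0.85  1.12]
shift units [-0.014 -0.002  0.258] turnz units -3.9992
21.2 [0.53943279 0.08242276 0.08464008] [ 3.76693011e-01 -3.11859438e+00 -4.44255140e-04] [ 1.50217665  0.5682673  -3.76696481] 0.011805171737659943
```

View pics/w22c.png

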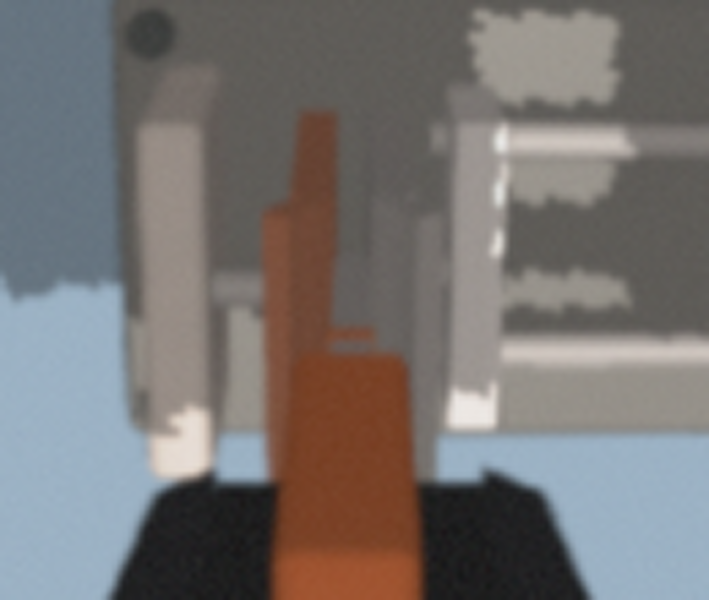

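View pics/s22.png

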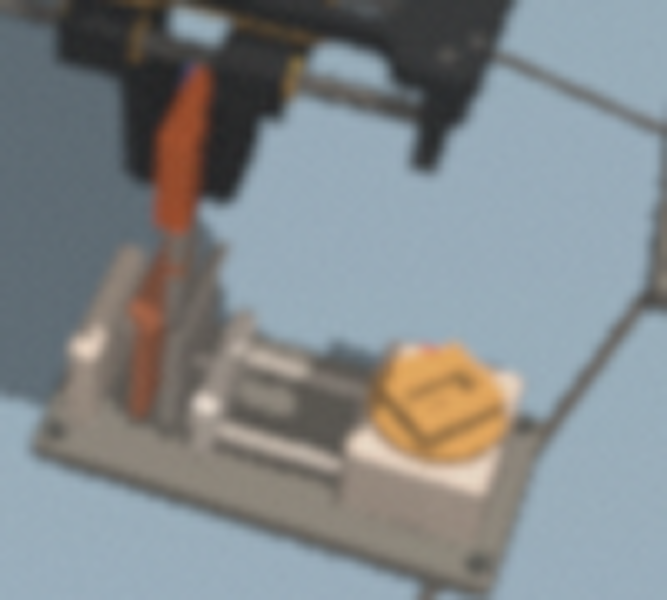

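The blade is in and spreads the plates, with low forces. Finishing the last 10 mm.

>>> servo_tool([
  [0,0,0.05,0,0,0,0],
  [0,0,0.05,0,0,0,0],
  [0,0,0.05,0,0,0,0],
  [0,0,0.05,0,0,0,0],
  [0,0,0.04,0,0,0,0],
  [0,0,0,0,0,0,0],
  [0,0,0,0,0,0,0],
  [0,0,0,0,0,0,0],
])

```text
time: 21.97
tcp_pos: [0.5394, 0.0823, 0.0751]
tcp_rot: [0.377, -3.118, -0.0]
contact_force: [1.1, 1.4, -1.9]
opening: 0.0118
```

```bash
python3 st.py 0.540 0.0825 0.0743 193.7; python3 snap.py w23; python3 - <<'E'
from h import *
p=cv2.imread('pics/w23.png')
cv2.imwrite('pics/w23c.png',cv2.resize(p[150:260,190:320],(709,600),interpolation=cv2.INTER_CUBIC))
p,D=camera('scene');cv2.imwrite('pics/s23.png',cv2.resize(p[180:240,265:315],(500,600),interpolation=cv2.INTER_CUBIC))
f=lambda P:((proj('scene',P)[0]-[265,180])*10).round()
for h in (.065,.075,.085,.105):print(h,f([.540,.0825,h]), f([.540+.009*.972,.0825+.009*.235,h]))
z=np.load('w23.npz')
for h in (.065,.075,.085,.105):print(h,[((wproj([.5395+w*-.972,.0825-w*.235,h],z['pos'],z['rot'])[0]-[190,150])*5.4545).round() for w in(.009,.022)])
E
```

```text
t 21.9667 pos [0.5394 0.0823 0.0751] yaw -166.23 tilt z [-5.e-04  1.e-04 -1.e+00] F [ 1.05  1.39 -1.95] T [ 0.45  -0.403 -0.032] open 0.0118 j [ 0.3   0.65 -0.71  1.88  0.56  0.83  1.11]
shift units [-0.016 -0.     0.021] turnz units -3.9992
21.9667 [0.53936549 0.08234548 0.07514946] [ 3.76608969e-01 -3.11844159e+00 -2.14282099e-04] [ 1.05277326  1.38652879 -1.94554769] 0.011830941863436471
0.065 [212. 342.] [199. 369.]
0.075 [214. 314.] [201. 340.]
0.085 [217. 285.] [204. 311.]
0.105 [222. 225.] [209. 252.]
0.065 [array([352., 304.]), array([353., 209.])]
0.075 [array([353., 333.]), array([353., 234.])]
0.085 [array([353., 365.]), array([353., 262.])]
0.105 [array([353., 439.]), array([354., 326.])]
```

View pics/w23c.png

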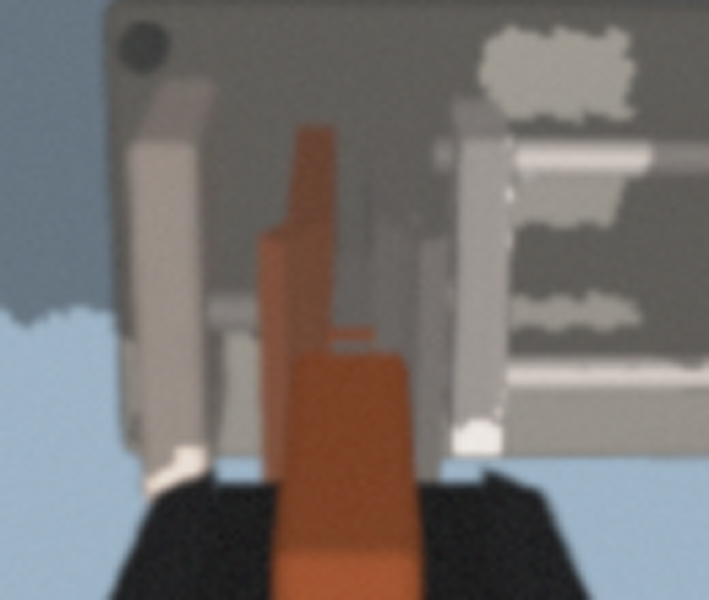

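View pics/s23.png

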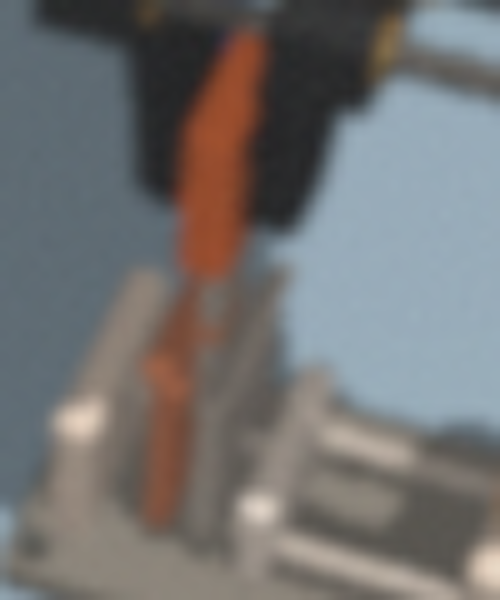

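In the wrist view the line is at row ~333, exactly where a line at z = 0.075 (the plate tops) projects. In the scene view it agrees to about 1–2 mm. The key is upright, aligned and still gripped, so I'm handing in.

```bash
python3 -c "
from workcell import *
o=get_obs();print(abs(o['joint_velocities']).max(),o['opening'],o['tcp_pos']);print(job_done())"
```

```text
0.0010516980822103577 0.011641581907115214 [0.53936445 0.082297   0.07517728]
the job is handed in; nothing more can be done
None
```

I took the gap key from its stand, turned the brass screw clockwise to about its stop, and slid the blade down between the closed plates. I handed in at about 22 s with the key still held there, upright.

**Last checks:**
- **Orange line:** level with the plate tops to about 1–2 mm in both the wrist and scene views.
- **Key pose:** within about 1 mm of the gap centre, in line with the plates to about 0.5°, and tilt close to 0.
- **Grip:** finger opening about 11.7 mm on the 12 mm handle, arm still, external force about 2–3 N.
- **Screw:** about −26° measured, against −26.6° at its stop (about 1.39 rad). I judged this from pictures; I never felt a clear torque rise at the stop. I had expected the key to lead the slot by about 13°, but measured about 17–18° while turning.

**What went wrong:** the first grasp closed on nothing, because the real fingertips sit about 41 mm behind the reported TCP. I reopened, went lower and regripped without disturbing anything.

The wrist moment read up to about 0.6 N m during the insertion while the forces stayed small. I did not find out why. I did not re-measure the bystanders at the end, but the tool and key passed clear of them throughout.

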